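# Eject the blue-capped sample from the angled bottle dock and stand it on the balance

## Robot

A 7-joint arm with a two-finger parallel gripper is mounted at the origin on the work surface. World frame = base frame: x ahead of the robot, y to its left, z up, the work surface at z = 0. Lengths are in m, angles in rad, forces in N, time in s.
With the tool pointing down it reaches from about 0.4 to 0.85 m from the base axis. Payload 4.5 kg.
Tool frame: the origin (TCP) lies at the very end of the fingers, on their centre line; the grasp point (between the pads) lies 19 mm behind it; z points along the fingers, y is the line along which they close (so a half turn about z gives the same grasp; the last joint's range is limited). The gripper opens to 85 mm and grips with 20 to 120 N. Pads are 22 mm wide; open, the fingers measure 114 mm over their backs; the gripper's body (76 mm by 85 mm) begins 54 mm behind the grasp point. The pads swing forward as they close: fully open they stand 13 mm farther back than shut.
Start: joints at [1.196, 0.689, -0.195, 1.565, 0.157, 0.902, -0.215], TCP at [0.248, -0.574, 0.231] pointing down, gripper open.
Joint ranges: [-3.01, 3.01], [-0.46, 2.08], [-1.47, 1.51], [0.13, 2.56], [-1, 4.14], [0.04, 2.09], [-2.66, 2.66]. Speed limits (rad/s): [2.57, 2.57, 3.14, 3.14, 3.14, 3.14, 3.14].

## Interface

Orientations are given as [roll, pitch, yaw] about the fixed x, y, z axes, in that order (R = Rz(yaw) Ry(pitch) Rx(roll)).
In Python, from bench import read_state, capture, camera_params, close_job gives the robot as it stands. The module is installed in compiled form; this text tells all that it offers.
- The arm moves only by the tool carry_out, never from a script. Its argument "motion" is a list of rows, each an object of numbers: "x", "y", "z": the shift along the tool's x, y, z in mm; "twist": the turn about the tool's z in degrees; "claw": the closure, from -1 (fully open) to 1 (shut). In form: [{"x": .., "y": .., "z": .., "twist": .., "claw": ..}, ...]. A call has exactly 8 rows; each row is the pose to reach, as a shift and turn from the pose commanded when the call began, along the tool's axes at that moment; what a row does not reach only later rows make up. A row lasts 1/10 s, in which the tool goes at most 50 mm and 8.59 degrees, less where a joint would pass 70% of its speed; a pose out of reach is approached as far as the arm can. A call with a gripper value outside its range is refused whole. The fingers move at their own pace and stop on an object; "force" is the grip in N (left out, the last holds). Time passes only in rows, so rows that repeat a pose let the fingers close, or fill a call up. It gives the time, the measured TCP pose, the force, the opening and the grip force at its end, in the units of the state.
- read_state(): the state, without advancing time (a new reading comes with each control period).
- capture(name): name is "scene" or "top"; returns the picture (480x640x3 uint8, red, green, blue); there is no depth.
- camera_params(name): a dict with "mtx" (3x3 intrinsics, pixels), "T" (4x4, takes a point from camera to world coordinates). Camera axes: x right, y up, looking along -z (the intrinsics and any distortion apply to the point x, -y, -z); pixel columns grow to the right and rows downward; lengths in m; the calibration is good to about 2 mm. A picture is of the moment at which its call begins. camera_params takes no time and is no camera call.
- close_job(): hands the job in; it is judged then, once.
The state is a dict: "t": time; "qpos": joint angles; "qvel": joint speeds; "effort": joint torques, N m; "tcp_pos": TCP position; "tool_rot": TCP orientation; "force": force on the tool from outside, world axes, zero at the start; "wrist_torque": the same for the moment, N m; "width": finger opening in m; "grasp_force": force on a finger pad.
Only numpy, scipy, OpenCV 4.12 (cv2) and the standard library are available. Lean on these libraries where they do the work, as an engineer would, in place of code of your own. Each camera call takes 0.05 s, during which the arm holds its last target. There are 200 camera calls.

## Task

Stop the bottle dock by pushing the roller arm of the limit switch over until it clicks and letting it spring back; then press the red ejector lever on the blue-capped bottle's side so that this bottle rises from its pocket. Take the bottle out under the light bar without touching the bar, and stand it upright in the middle of the balance pan, setting it down and not dropping it. Leave the white-capped bottle seated and the glassware around the work where it stands.

Things in the scene. Friction and masses are not known exactly. Their poses are not given: they have to be found in the camera images.
- sample_center (a point): Centre of the wanted bottle: a small amber bottle with a BLUE screw cap, cylinder 32 mm in diameter and 70 mm tall (the cap is the top 20 mm), about 90 g; this point lies on its axis, half-way up, and its z axis points to the cap. At the start it is seated in one of the cradle's two pockets (left or right, varies), its axis leaning 30 degrees, its cap top 2 mm below the cradle's face, so that it cannot be gripped until its ejector lifts it.
- spare_center (a point): Centre of the other bottle, the same but with a WHITE cap, seated in the other pocket. It must stay there.
- cradle: Aluminium block 100 x 170 x 80 mm of the bottle dock, tilted 30 degrees towards its front (the robot side). Origin: middle of its upper face, 105 mm above the table. Its z axis is the pockets' axis, pointing out of the face (30 degrees from vertical, leaning to the front), its x axis runs up the slope to the back, its y axis to the left. Two round pockets 35 mm in diameter, with mouths at y = +42 mm (left) and y = -42 mm (right) of this frame, x = 0.
- lamp: White LED light bar over the cradle, 40 mm (front to back) x 300 mm x 18 mm thick, on two 12 mm posts that stand 143 mm to either side. Origin: middle of its underside (a 2 mm lens hangs below), 240 mm above the table, 5 mm behind the cradle's origin; axes level, x to the back and y to the left of the dock. It hangs over both pockets, so a gripper pointing straight down cannot reach a raised bottle: come in along the pocket's axis. Never touch it.
- ejector_left (a joint): Left ejector lever (rad): 0 up as at the start, 0.5 fully pressed. Pressing raises the left pocket's floor by 64 mm per rad, so a fully pressed lever makes the bottle's cap stand 30 mm out of the face. Stiff (about 3 N at the pad), no spring: it stays where it is left and holds the bottle up.
- ejector_right (a joint): Right ejector lever (rad), the same for the right pocket.
- ejector_left_pad (a point): Top of the red press pad (28 x 26 mm) at the front end of the left lever, which stands at the left side of the cradle. Press it down about 40 mm from its start, with an 80 mm lever arm pivoted 20 mm in front of the cradle's origin, 88 mm above the table.
- ejector_right_pad (a point): The same for the right lever, at the right side of the cradle.
- switch: Limit switch: yellow box 36 x 30 x 88 mm (96 mm above the table) on a steel foot 90 x 80 mm. Origin: middle of the foot's underside. Its roller arm stands on the -y side of the box and can be pushed only towards this frame's +x.
- roller_arm (a joint): Deflection of the switch's roller arm (rad): 0 upright, clicks at 0.4, stop at 0.75. The hinge is level, along the switch's y axis, 80 mm above the table. A spring brings it back (about 1 N at the roller at first, 3 N at 0.4 rad).
- roller (a point): Centre of the black roller (20 mm in diameter, 12 mm wide) at the top of the roller arm, 50 mm from its hinge, 130 mm above the table when upright.
- pan (a point): Centre of the top of the balance's round steel pan, 110 mm in diameter and 60 mm above the table; the white balance below it is 150 x 150 mm.
- reagent: Bystander: clear reagent bottle with a blue cap, 68 mm in diameter, 160 mm tall; origin under its middle.
- jar: Bystander: amber jar with a blue cap, 72 mm in diameter, 100 mm tall; origin under its middle.
- beaker: Bystander: glass beaker 68 mm in diameter, 80 mm tall, just in front of the dock, between its two levers; origin under its middle.
There are look-alikes about, which are no part of the job. What is meant by the part that bears pan is not turquoise, and is the smaller of those in its own colour.

How it is judged:
On the way, in this order (a step that is already met when the one before it is completed fails the run):
1. the switch's roller arm is pushed over until it clicks (0.4 rad) (value of joint roller_arm above 0.4 rad).
2. the roller arm has sprung back (below 0.1 rad) (value of joint roller_arm below 0.1 rad), for 0.1 s.
3. the blue-capped bottle has been raised at least 22 mm in its pocket by its ejector, not by the fingers (z of sample_center in the frame of cradle between -0.015 and 0.002 m and contact force between the fingers and sample below 0.1 N), for 0.1 s.
4. the blue-capped bottle is lifted clear of its pocket in the fingers (z of sample_center in the frame of cradle above 0.045 m and contact force between the fingers and sample above 1 N), for 0.1 s.
At the end, for the whole second after the job is handed in: The blue-capped bottle stands still on the pan, cap up, within 0.1 rad of upright and 25 mm of the pan's centre; roller arm released (under 0.1 rad); white-capped bottle within 12 mm of its start; reagent bottle, jar and beaker within 30 mm of theirs (horizontal distance between sample_center and pan below 0.025 m and z of sample_center in the frame of pan between 0.03 and 0.04 m and angle between sample_center's own z axis and vertical below 0.1 rad and linear speed of sample below 0.02 m/s and value of joint roller_arm below 0.1 rad and distance of spare_center from where it was at the start of the episode below 0.012 m and distance of each of reagent, jar, beaker from where it was at the start of the episode below 0.03 m); the robot touches nothing.
It fails at once if the light bar or its posts are touched (over 2 N) (contact force between any of the arm, the fingers, sample and lamp above 2 N).
It fails at once if the blue-capped bottle is dropped or thrown (faster than 0.5 m/s out of the fingers) (contact force between the fingers and sample below 0.1 N and linear speed of sample above 0.5 m/s).
It fails at once if the white-capped bottle is moved more than 12 mm (distance of spare_center from where it was at the start of the episode above 0.012 m).
It fails at once if a bystander is pushed more than 30 mm or tipped over (distance of any of reagent, jar, beaker from where it was at the start of the episode above 0.03 m or angle between any of reagent, jar, beaker's own z axis and vertical above 0.5 rad).
It also fails if it takes over 62 s, if anything falls off the work surface, if the arm or the gripper's body presses on something with over 40 N, if the wrist force passes 120 N, or if a joint passes its speed limit or range.

## Working session

There is one attempt and no reset: what is moved stays moved. The work goes in short steps, Python scripts to look and compute and a tool call to move; the robot and the scene stay as the last step left them, time stands still between calls to the robot, and variables do not carry over. Pictures are saved under pics/ and viewed, at most 10 in all, crops included, and the job is handed in when it is done.

Besides the shell and the picture viewer there is one more tool, called after "Call:" as name(argument=value, ...) on one line, values as JSON. carry_out: Moves the arm, as the interface text tells. Its arguments: {"type":"object","properties":{"motion":{"type":"array"},"force":{"type":"number"}},"required":["motion"]}

```bash
mkdir -p pics
python3 - <<'E'
from bench import *
import cv2
for n in("scene","top"):
    cv2.imwrite(f"pics/{n}0.png",capture(n)[:,:,::-1]); p=camera_params(n); print(n,p)
s=read_state();print(s)
E
```

```text
scene {'mtx': array([[603.07371172,   0.        , 314.37105181],
       [  0.        , 603.07371172, 236.92844449],
       [  0.        ,   0.        ,   1.        ]]), 'T': array([[-0.05470701, -0.53349343,  0.84403312,  1.88889313],
       [ 0.99849732, -0.03193966,  0.04453048,  0.19596123],
       [ 0.00320141,  0.84520094,  0.53443908,  1.09660737],
       [ 0.        ,  0.        ,  0.        ,  1.        ]])}
top {'mtx': array([[618.67206649,   0.        , 325.83534309],
       [  0.        , 618.67206649, 247.26590692],
       [  0.        ,   0.        ,   1.        ]]), 'T': array([[-3.13066658e-03,  9.84811901e-01, -1.73596422e-01,
         1.91950342e-01],
       [-9.99928296e-01, -1.07636600e-03,  1.19266517e-02,
         1.39644233e-01],
       [ 1.15586552e-02,  1.73621313e-01,  9.84744656e-01,
         1.56854180e+00],
       [ 0.00000000e+00,  0.00000000e+00,  0.00000000e+00,
         1.00000000e+00]])}
{'t': 0.1, 'qpos': array([ 1.19579126,  0.6898747 , -0.19448115,  1.56625949,  0.15730357,
        0.90251577, -0.21510126]), 'qvel': array([-1.59385415e-04, -6.42243398e-04, -2.10421170e-03, -2.65481383e-03,
       -1.89941251e-05,  1.33661602e-03,  4.50044124e-04]), 'effort': array([-3.73091738e-03, -5.40598083e+01, -1.27172280e+00, -1.58984846e+01,
        9.32055234e-03,  4.44883874e-03,  2.68787787e-06]), 'tcp_pos': array([ 0.24814596, -0.57297994,  0.23057394]), 'tool_rot': array([-3.13993098e+00,  1.55048929e-04,  4.08854815e-01]), 'force': array([ 1.23022511, -0.04935667,  0.3934958 ]), 'wrist_torque': array([-0.02761052,  0.01766161, -0.02556041]), 'grasp_force': 0.0, 'width': 0.08535196924740647}
```

View pics/scene0.png

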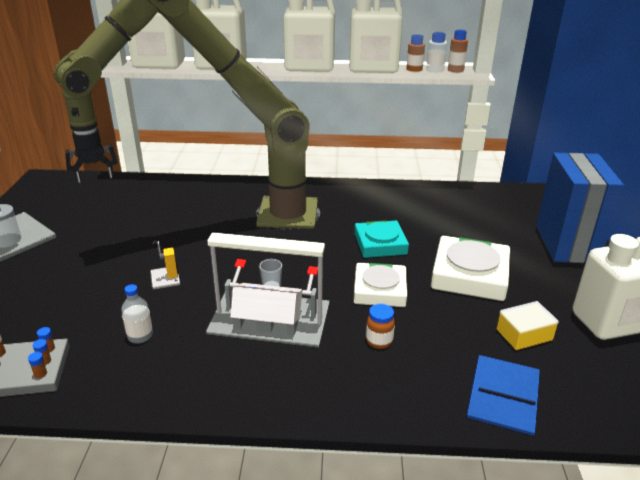

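View pics/top0.png

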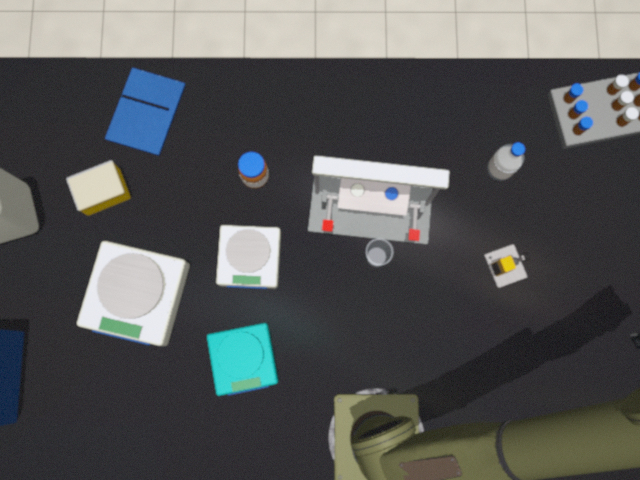

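The scene view shows the dock near (268,290), the switch near (168,265), and the small white balance at (380,283). In the top view the blue cap is in the right pocket at (391,193), the small white pan is at (248,251), the switch is at (506,265) and the red pads are at (328,226) and (414,235). Next I'll enlarge the parts that matter.

Run:
```python
import cv2,numpy as np
t=cv2.imread("pics/top0.png");s=cv2.imread("pics/scene0.png")
r=lambda im,x,y,w,h:cv2.resize(im[y:y+h,x:x+w],(400,300),interpolation=cv2.INTER_CUBIC)
cv2.imwrite("pics/c.png",np.vstack([np.hstack([r(t,300,150,160,120),r(t,470,230,80,60)]),np.hstack([r(s,200,225,160,120),r(s,130,230,80,60)])]))
```

```text
(no output)
```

View pics/c.png

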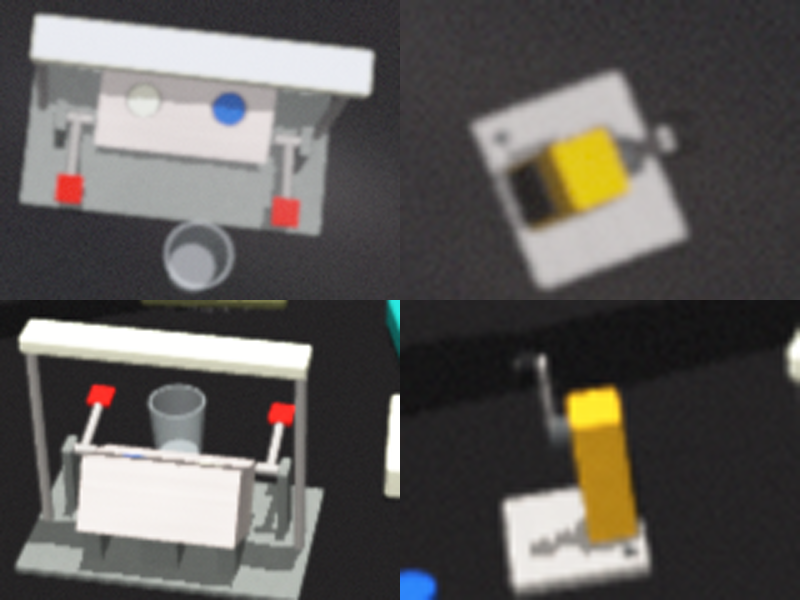

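The crop shows the switch foot yawed about 20°. Its roller arm is on the right, near top-view pixel (523,257), with the roller on the robot side of the dock line. The bar is 300 mm long and the pads and caps are clear. Now for the numbers.

```bash
cat > h.py <<'E'
import numpy as np,cv2
from bench import *
def ray(n,uv):
    p=camera_params(n);u=np.array(uv,float);K=p["mtx"];T=p["T"]
    d=np.array([(u[0]-K[0,2])/K[0,0],-(u[1]-K[1,2])/K[1,1],-1]);return T[:3,3],T[:3,:3]@d
def plane(n,uv,z):
    o,d=ray(n,uv);return o+d*(z-o[2])/d[2]
def tri(a,b):
    (o,d),(p,e)=ray("scene",a),ray("top",b)
    t=np.linalg.lstsq(np.c_[d,-e],p-o,rcond=None)[0];A=o+d*t[0];B=p+e*t[1];return (A+B)/2,np.linalg.norm(A-B)
def blobs(im,lo,hi,mn=8,roi=None):
    m=cv2.inRange(cv2.cvtColor(im,cv2.COLOR_RGB2HSV),lo,hi)
    if roi:
        k=np.zeros_like(m);x,y,w,h=roi;k[y:y+h,x:x+w]=1;m=m*k
    n,l,s,c=cv2.connectedComponentsWithStats(m);return [(np.round(c[i],1),s[i]) for i in range(1,n) if s[i,4]>=mn],l
E
python3 - <<'E'
from h import *
np.set_printoptions(precision=4,suppress=True)
t=cv2.imread("pics/top0.png")[:,:,::-1].copy();s=cv2.imread("pics/scene0.png")[:,:,::-1].copy()
red=((0,170,120),(8,255,255))
rt=blobs(t,*red)[0];rs=blobs(s,*red,roi=(200,230,160,80))[0]
print([b[0] for b in rt],[b[0] for b in rs])
print("padL",tri(max(rs,key=lambda b:b[0][0])[0],min(rt,key=lambda b:b[0][0])[0]),"padR",tri(min(rs,key=lambda b:b[0][0])[0],max(rt,key=lambda b:b[0][0])[0]))
# yellow
yt=blobs(t,(22,200,150),(32,255,255),roi=(470,230,80,60));ys=blobs(s,(22,220,200),(32,255,255),roi=(140,230,50,60))
print("yellow",yt[0],ys[0])
for b in yt[0]:print(plane("top",b[0],.096))
def quad(im,lo,hi,roi,z,n):
    B,l=blobs(im,lo,hi,100,roi)
    i=max(B,key=lambda b:b[1][4]);k=l[int(i[1][1]+i[1][3]//2)]
    m=(l==l[tuple(np.argwhere(l>0)[np.argmin(np.linalg.norm(np.argwhere(l>0)-i[0][::-1],axis=1))])]).astype(np.uint8)
    c=cv2.findContours(m,0,2)[0];c=max(c,key=cv2.contourArea)
    P=np.array([plane(n,p[0],z)[:2] for p in cv2.convexHull(c)])*1000
    r=cv2.minAreaRect(P.astype(np.float32));print(n,r,i);return P
print("foot");quad(t,(0,0,120),(180,60,255),(470,235,70,60),.008,"top")
print("lamp");quad(t,(0,0,205),(180,40,255),(300,150,160,45),.258,"top")
print("balance");quad(t,(0,0,120),(180,60,255),(205,215,85,85),.05,"top")
print("pan",plane("top",(248,251),.06),plane("scene",(380.5,276.5),.06))
bt=blobs(t,(100,150,80),(125,255,255),8,(300,150,160,100))[0];print("cap",bt,plane("top",bt[0][0],.105))
for z,px in((.08,(379,251)),(.0,(377,257))):print("beaker",plane("top",px,z))
print("reag",plane("top",(518,149),.16),"jar",plane("top",(252,163),.1))
print("roller", tri((158,243),(522,257)), plane("top",(523,257),.13),plane("scene",(236,243),.23))
E
```

```text
[array([327.3, 225.5]), array([413.5, 234.8])] [array([240. , 262.5]), array([312.1, 269.9])]
padL (array([0.5027, 0.1175, 0.1085]), np.float64(0.001501786875254286)) padR (array([ 0.4796, -0.0905,  0.1093]), np.float64(0.002510132384096))
yellow [(array([506.9, 263.6]), array([500, 257,  14,  15, 137], dtype=int32))] []
[ 0.411  -0.3152  0.096 ]
foot
top ((419.4119567871094, -338.60772705078125), (93.13252258300781, 83.44225311279297), 19.79131317138672) (array([506.1, 265.9]), array([484, 244,  43,  44, 794], dtype=int32))
lamp
top ((592.2572021484375, 3.36968994140625), (297.1053771972656, 38.13883972167969), 83.56315612792969) (array([380.4, 171.5]), array([ 313,  157,  136,   30, 2247], dtype=int32))
balance
top ((438.8493347167969, 314.7826843261719), (152.976318359375, 152.71119689941406), 87.25416564941406) (array([248. , 254.6]), array([ 216,  225,   65,   63, 3541], dtype=int32))
pan [0.4487 0.3137 0.06  ] [0.4558 0.3139 0.06  ]
cap [(array([391.2, 193. ]), array([386, 188,  11,  11,  94], dtype=int32))] [ 0.5844 -0.0382  0.105 ]
beaker [ 0.445  -0.0083  0.08  ]
beaker [ 0.4429 -0.0108  0.    ]
reag [ 0.678 -0.337  0.16 ] jar [0.6621 0.3033 0.1   ]
roller (array([ 0.422 , -0.3426,  0.1289]), np.float64(0.0015812348479501289)) [ 0.4217 -0.3437  0.13  ] [ 0.5627 -0.0815  0.23  ]
```

Call:
carry_out(motion=[{"x": 20,"y": -14,"z": 10,"twist": 0.5,"claw": 1},{"x": 50,"y": -35,"z": 28,"twist": 1,"claw": 1},{"x": 85,"y": -60,"z": 48,"twist": 1.5,"claw": 1},{"x": 120,"y": -85,"z": 69,"twist": 2,"claw": 1},{"x": 155,"y": -109,"z": 89,"twist": 2.8,"claw": 1},{"x": 185,"y": -130,"z": 107,"twist": 3.4,"claw": 1},{"x": 202,"y": -142,"z": 116,"twist": 3.6,"claw": 1},{"x": 207,"y": -146,"z": 119,"twist": 3.6,"claw": 1}])

```text
t: 0.9
tcp_pos: [0.3817, -0.3538, 0.1111]
tool_rot: [-3.138, -0.0, 0.351]
force: [0.4, -0.4, 0.3]
width: -0.0002
grasp_force: 0.0
```

Call:
carry_out(motion=[{"x": 10,"y": 4,"z": 0,"twist": 0,"claw": 1},{"x": 20,"y": 5,"z": 0,"twist": 0,"claw": 1},{"x": 30,"y": 5,"z": 0,"twist": 0,"claw": 1},{"x": 38,"y": 5,"z": 0,"twist": 0,"claw": 1},{"x": 44,"y": 5,"z": 0,"twist": 0,"claw": 1},{"x": 48,"y": 5,"z": 0,"twist": 0,"claw": 1},{"x": 48,"y": 5,"z": 0,"twist": 0,"claw": 1},{"x": 48,"y": 5,"z": 0,"twist": 0,"claw": 1}])

```text
t: 1.7
tcp_pos: [0.4264, -0.3462, 0.1123]
tool_rot: [3.142, 0.001, 0.345]
force: [-2.6, -2.8, 0.2]
width: -0.0002
grasp_force: 1.8
```

Run:
```python
from h import *
t=capture("top");s=capture("scene")
r=lambda im,x,y:cv2.resize(im[y:y+60,x:x+80],(400,300),interpolation=cv2.INTER_CUBIC)
cv2.imwrite("pics/push.png",np.hstack([r(t,470,230),r(s,130,220)])[:,:,::-1])
print(read_state())
```

```text
{'t': 1.8, 'qpos': array([ 0.6474597 ,  0.76548881, -0.08394362,  1.90063954,  0.12755154,
        0.48100975, -0.75205044]), 'qvel': array([ 0.00018093, -0.00045523, -0.00291142, -0.00024891, -0.00031348,
       -0.00154585,  0.00109936]), 'effort': array([-2.55881399e+00, -5.12027442e+01, -2.25151688e+00, -9.92952704e+00,
       -6.42581787e-01, -4.20598956e-01,  1.12445475e-02]), 'tcp_pos': array([ 0.42646662, -0.34614241,  0.11233065]), 'tool_rot': array([3.14149588e+00, 8.75935520e-04, 3.45116663e-01]), 'force': array([-2.80750505, -3.45140731,  0.22447765]), 'wrist_torque': array([-0.76082732,  0.71060138,  0.0253818 ]), 'grasp_force': 1.850240919739008, 'width': 7.192427050823004e-05}
```

View pics/push.png

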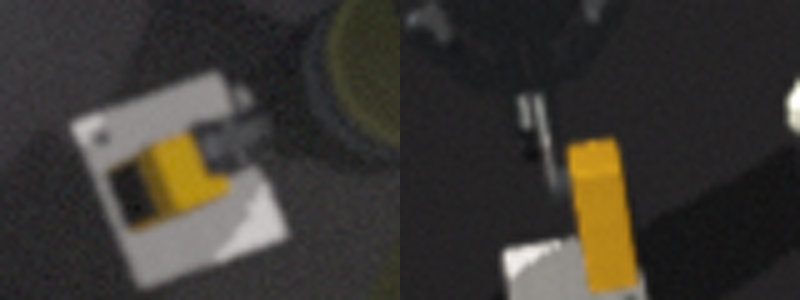

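The picture shows the arm tipped about 24 mm at the roller, and the axial force is about 3.8 N. That means it has clicked, so I'll release it and move on towards the right pad.

Call:
carry_out(motion=[{"x": 30,"y": 0,"z": 0,"twist": 0,"claw": 1},{"x": 0,"y": 0,"z": 0,"twist": 0,"claw": 1},{"x": -35,"y": 0,"z": -2,"twist": 0,"claw": 1},{"x": -50,"y": 0,"z": -25,"twist": 3,"claw": 1},{"x": -45,"y": -10,"z": -55,"twist": 7,"claw": 1},{"x": -25,"y": -45,"z": -65,"twist": 12,"claw": 1},{"x": 5,"y": -80,"z": -65,"twist": 17,"claw": 1},{"x": 30,"y": -110,"z": -65,"twist": 22,"claw": 1}])

```text
t: 2.6
tcp_pos: [0.4201, -0.229, 0.178]
tool_rot: [-3.14, -0.004, -0.04]
force: [1.8, 0.8, 0.6]
width: -0.0
grasp_force: 0.0
```

My first row pushed 30 mm further forward instead of backing off. I'll check that the switch and roller are still all right.

Run:
```python
from h import *
t=capture("top");s=capture("scene")
r=lambda im,x,y:cv2.resize(im[y:y+60,x:x+80],(400,300),interpolation=cv2.INTER_CUBIC)
cv2.imwrite("pics/rel.png",np.hstack([r(t,470,230),r(s,130,220)])[:,:,::-1])
print([b[0] for b in blobs(t,(22,200,120),(32,255,255),roi=(470,230,80,60))[0]],read_state()["force"],read_state()["tcp_pos"],read_state()["tool_rot"])
```

```text
[] [-0.56281929 -0.31162194  0.31846786] [ 0.42206108 -0.22392278  0.17751787] [-3.13656918e+00 -3.01689498e-03 -2.65356765e-02]
```

View pics/rel.png

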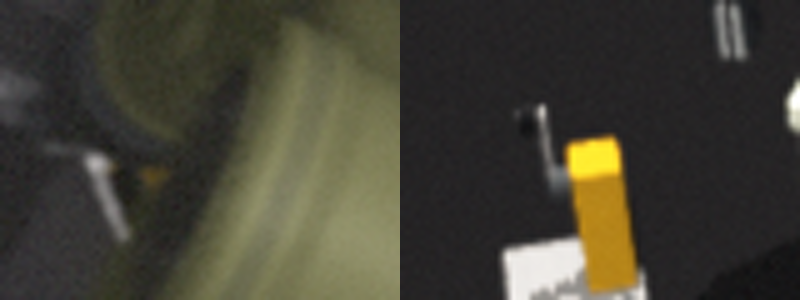

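The switch looks as it did at the start and the arm is upright, with the roller at crop (525,122). Next is the right pad.

Call:
carry_out(motion=[{"x": 7,"y": -15,"z": 0,"twist": 1,"claw": 1},{"x": 17,"y": -45,"z": 0,"twist": 2,"claw": 1},{"x": 30,"y": -80,"z": 5,"twist": 4,"claw": 1},{"x": 42,"y": -105,"z": 15,"twist": 4.9,"claw": 1},{"x": 50,"y": -125,"z": 28,"twist": 4.9,"claw": 1},{"x": 54,"y": -133,"z": 42,"twist": 4.9,"claw": 1},{"x": 54,"y": -135,"z": 52,"twist": 4.9,"claw": 1},{"x": 54,"y": -135,"z": 52,"twist": 4.9,"claw": 1}])

```text
t: 3.5
tcp_pos: [0.4765, -0.0988, 0.1243]
tool_rot: [-3.141, 0.002, -0.123]
force: [-0.9, -0.2, -0.0]
width: 0.0003
grasp_force: 0.0
```

Call:
carry_out(motion=[{"x": 2,"y": -8,"z": 3,"twist": 0,"claw": 1},{"x": 3,"y": -9,"z": 8,"twist": 0,"claw": 1},{"x": 3,"y": -9,"z": 16,"twist": 0,"claw": 1},{"x": 3,"y": -9,"z": 25,"twist": 0,"claw": 1},{"x": 3,"y": -9,"z": 34,"twist": 0,"claw": 1},{"x": 3,"y": -9,"z": 43,"twist": 0,"claw": 1},{"x": 3,"y": -9,"z": 50,"twist": 0,"claw": 1},{"x": 3,"y": -9,"z": 54,"twist": 0,"claw": 1}])

```text
t: 4.3
tcp_pos: [0.4806, -0.0905, 0.0727]
tool_rot: [-3.141, 0.001, -0.124]
force: [-12.7, 4.3, 66.3]
width: -0.0
grasp_force: 32.6
```

Call:
carry_out(motion=[{"x": 0,"y": 0,"z": 1,"twist": 0,"claw": 1},{"x": 0,"y": 0,"z": 2,"twist": 0,"claw": 1},{"x": 0,"y": 0,"z": 3,"twist": 0,"claw": 1},{"x": 0,"y": 0,"z": 3,"twist": 0,"claw": 1},{"x": 0,"y": 0,"z": 3,"twist": 0,"claw": 1},{"x": 0,"y": 0,"z": 3,"twist": 0,"claw": 1},{"x": 0,"y": 0,"z": 3,"twist": 0,"claw": 1},{"x": 0,"y": 0,"z": 3,"twist": 0,"claw": 1}])

```text
t: 5.1
tcp_pos: [0.4806, -0.0905, 0.0727]
tool_rot: [-3.141, -0.002, -0.124]
force: [-13.0, 5.6, 60.6]
width: 0.0001
grasp_force: 30.6
```

Call:
carry_out(motion=[{"x": 0,"y": 0,"z": -15,"twist": 0,"claw": 0.5},{"x": 0,"y": 0,"z": -50,"twist": 0,"claw": -0.5},{"x": 0,"y": 0,"z": -100,"twist": 0,"claw": -1},{"x": 0,"y": 0,"z": -150,"twist": 0,"claw": -1},{"x": 0,"y": 0,"z": -200,"twist": 0,"claw": -1},{"x": 0,"y": 0,"z": -250,"twist": 0,"claw": -1},{"x": 0,"y": 0,"z": -300,"twist": 0,"claw": -1},{"x": 0,"y": 0,"z": -350,"twist": 0,"claw": -1}])

```text
t: 5.9
tcp_pos: [0.4826, -0.0912, 0.4208]
tool_rot: [3.141, -0.005, -0.124]
force: [1.7, 0.1, -0.7]
width: 0.0852
grasp_force: 0.0
```

Run:
```python
from h import *
s=read_state();print(s["qpos"],s["tcp_pos"],s["tool_rot"])
t=capture("top");c=capture("scene")
cv2.imwrite("pics/lev.png",np.hstack([cv2.resize(i[y:y+120,x:x+160],(400,300)) for i,x,y in((t,300,150),(c,200,225))])[:,:,::-1])
```

```text
[-0.03942966  0.30611409  0.1879575   1.66124906 -0.0605527   1.1754107
 -1.53194394] [ 0.48262676 -0.09120002  0.42078649] [ 3.14105878 -0.00452515 -0.12421955]
```

View pics/lev.png

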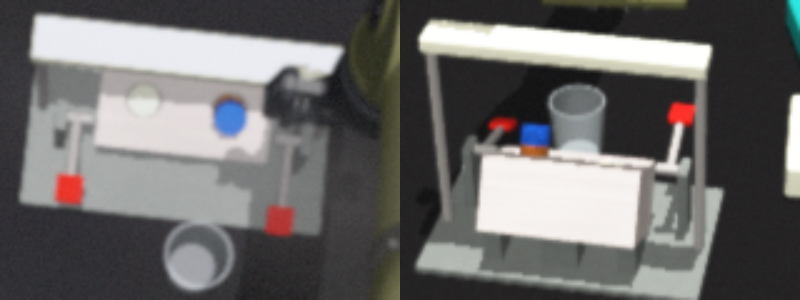

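The right lever is down and the blue bottle stands proud of the face, with its cap at (535,140) in the right crop. The moves only translate and twist, so I have to find out how the arm behaves at the edge of its reach. I'll probe high up, clear of everything.

Call:
carry_out(motion=[{"x": 0,"y": 0,"z": -50,"twist": 0,"claw": -1},{"x": 0,"y": 0,"z": -100,"twist": 0,"claw": -1},{"x": 0,"y": 0,"z": -150,"twist": 0,"claw": -1},{"x": 0,"y": 0,"z": -200,"twist": 0,"claw": -1},{"x": 0,"y": 0,"z": -250,"twist": 0,"claw": -1},{"x": 0,"y": 0,"z": -300,"twist": 0,"claw": -1},{"x": 0,"y": 0,"z": -350,"twist": 0,"claw": -1},{"x": 0,"y": 0,"z": -400,"twist": 0,"claw": -1}])

```text
t: 6.8
tcp_pos: [0.4657, -0.0882, 0.7389]
tool_rot: [3.137, -0.05, -0.125]
force: [0.2, -0.3, -0.0]
width: 0.0855
grasp_force: 0.0
```

Run:
```python
from h import *
s=read_state();print(s["qpos"],s["tcp_pos"],s["tool_rot"])
```

```text
[-0.07779617  0.30442586  0.33830384  0.71338797 -0.11670253  2.08692051
 -1.51239383] [ 0.46573264 -0.0881616   0.73893631] [ 3.13745679 -0.04982126 -0.12470038]
```

Call:
carry_out(motion=[{"x": 0,"y": 0,"z": 20,"twist": 0,"claw": -1},{"x": 0,"y": 0,"z": 50,"twist": 0,"claw": -1},{"x": 0,"y": 0,"z": 80,"twist": 0,"claw": -1},{"x": 0,"y": 0,"z": 100,"twist": 0,"claw": -1},{"x": 0,"y": 0,"z": 100,"twist": 0,"claw": -1},{"x": 0,"y": 0,"z": 100,"twist": 0,"claw": -1},{"x": 0,"y": 0,"z": 100,"twist": 0,"claw": -1},{"x": 0,"y": 0,"z": 100,"twist": 0,"claw": -1}])

```text
t: 7.6
tcp_pos: [0.4691, -0.0884, 0.6382]
tool_rot: [3.139, -0.045, -0.124]
force: [-0.7, 0.5, 0.3]
width: 0.0859
grasp_force: 0.0
```

Run:
```python
from h import *
s=read_state();print(s["qpos"],s["tcp_pos"],s["tool_rot"])
```

```text
[-0.12773869  0.22530519  0.31851358  1.14143883 -0.07090859  1.74068895
 -1.5264054 ] [ 0.46906505 -0.0883925   0.63818451] [ 3.13887557 -0.04452784 -0.12365359]
```

The tilt gained at the reach limit persists, so this can be used to tilt the tool. I'll go back to the limit and keep pressing.

Call:
carry_out(motion=[{"x": 0,"y": 0,"z": -50,"twist": 0,"claw": -1},{"x": 0,"y": 0,"z": -100,"twist": 0,"claw": -1},{"x": 0,"y": 0,"z": -200,"twist": 0,"claw": -1},{"x": 0,"y": 0,"z": -300,"twist": 0,"claw": -1},{"x": 0,"y": 0,"z": -400,"twist": 0,"claw": -1},{"x": 0,"y": 0,"z": -500,"twist": 0,"claw": -1},{"x": 0,"y": 0,"z": -600,"twist": 0,"claw": -1},{"x": 0,"y": 0,"z": -600,"twist": 0,"claw": -1}])

```text
t: 8.4
tcp_pos: [0.4133, -0.0777, 0.7651]
tool_rot: [3.137, -0.085, -0.123]
force: [0.1, 0.2, 0.4]
width: 0.0852
grasp_force: 0.0
```

Run:
```python
from h import *
s=read_state();print(s["qpos"],s["tcp_pos"],s["tool_rot"])
```

```text
[-0.20339886  0.19785246  0.44776758  0.78579135 -0.10353594  2.0889179
 -1.51613033] [ 0.41334648 -0.07769161  0.76507867] [ 3.13688359 -0.08545896 -0.12293869]
```

Call:
carry_out(motion=[{"x": 300,"y": 0,"z": -600,"twist": 0,"claw": -1},{"x": 300,"y": 0,"z": -600,"twist": 0,"claw": -1},{"x": 300,"y": 0,"z": -600,"twist": 0,"claw": -1},{"x": 300,"y": 0,"z": -600,"twist": 0,"claw": -1},{"x": 300,"y": 0,"z": -600,"twist": 0,"claw": -1},{"x": 300,"y": 0,"z": -600,"twist": 0,"claw": -1},{"x": 300,"y": 0,"z": -600,"twist": 0,"claw": -1},{"x": 300,"y": 0,"z": -600,"twist": 0,"claw": -1}])

```text
t: 9.2
tcp_pos: [0.4629, -0.0793, 0.7701]
tool_rot: [3.134, -0.133, -0.123]
force: [0.3, -0.5, -0.4]
width: 0.0851
grasp_force: 0.0
```

Call:
carry_out(motion=[{"x": 300,"y": 0,"z": -600,"twist": 0,"claw": -1},{"x": 300,"y": 0,"z": -600,"twist": 0,"claw": -1},{"x": 300,"y": 0,"z": -600,"twist": 0,"claw": -1},{"x": 300,"y": 0,"z": -600,"twist": 0,"claw": -1},{"x": 300,"y": 0,"z": -600,"twist": 0,"claw": -1},{"x": 300,"y": 0,"z": -600,"twist": 0,"claw": -1},{"x": 300,"y": 0,"z": -600,"twist": 0,"claw": -1},{"x": 300,"y": 0,"z": -600,"twist": 0,"claw": -1}])

```text
t: 10.0
tcp_pos: [0.4843, -0.0771, 0.7806]
tool_rot: [3.133, -0.18, -0.123]
force: [-0.4, 0.6, -0.1]
width: 0.0854
grasp_force: 0.0
```

Run:
```python
from h import *
s=read_state();print(s["qpos"],s["tcp_pos"],s["tool_rot"])
```

```text
[-0.10655164  0.30623371  0.36514146  0.58045588 -0.1368689   2.08901305
 -1.53986703] [ 0.48430386 -0.07714256  0.78055901] [ 3.13274395 -0.17985287 -0.12262357]
```

Call:
carry_out(motion=[{"x": 350,"y": 0,"z": -600,"twist": 0,"claw": -1},{"x": 350,"y": 0,"z": -600,"twist": 0,"claw": -1},{"x": 350,"y": 0,"z": -600,"twist": 0,"claw": -1},{"x": 350,"y": 0,"z": -600,"twist": 0,"claw": -1},{"x": 350,"y": 0,"z": -600,"twist": 0,"claw": -1},{"x": 350,"y": 0,"z": -600,"twist": 0,"claw": -1},{"x": 350,"y": 0,"z": -600,"twist": 0,"claw": -1},{"x": 350,"y": 0,"z": -600,"twist": 0,"claw": -1}])

```text
t: 10.8
tcp_pos: [0.5032, -0.0752, 0.7912]
tool_rot: [3.131, -0.226, -0.122]
force: [0.4, 0.2, 0.2]
width: 0.0852
grasp_force: 0.0
```

Call:
carry_out(motion=[{"x": 400,"y": 0,"z": -600,"twist": 0,"claw": -1},{"x": 400,"y": 0,"z": -600,"twist": 0,"claw": -1},{"x": 400,"y": 0,"z": -600,"twist": 0,"claw": -1},{"x": 400,"y": 0,"z": -600,"twist": 0,"claw": -1},{"x": 400,"y": 0,"z": -600,"twist": 0,"claw": -1},{"x": 400,"y": 0,"z": -600,"twist": 0,"claw": -1},{"x": 400,"y": 0,"z": -600,"twist": 0,"claw": -1},{"x": 400,"y": 0,"z": -600,"twist": 0,"claw": -1}])

```text
t: 11.6
tcp_pos: [0.5192, -0.0735, 0.8022]
tool_rot: [3.13, -0.272, -0.122]
force: [-0.4, 0.7, -0.9]
width: 0.0854
grasp_force: 0.0
```

Call:
carry_out(motion=[{"x": 450,"y": 0,"z": -600,"twist": 0,"claw": -1},{"x": 450,"y": 0,"z": -600,"twist": 0,"claw": -1},{"x": 450,"y": 0,"z": -600,"twist": 0,"claw": -1},{"x": 450,"y": 0,"z": -600,"twist": 0,"claw": -1},{"x": 450,"y": 0,"z": -600,"twist": 0,"claw": -1},{"x": 450,"y": 0,"z": -600,"twist": 0,"claw": -1},{"x": 450,"y": 0,"z": -600,"twist": 0,"claw": -1},{"x": 450,"y": 0,"z": -600,"twist": 0,"claw": -1}])

```text
t: 12.4
tcp_pos: [0.532, -0.0719, 0.8139]
tool_rot: [3.13, -0.317, -0.121]
force: [-0.8, -0.2, -0.6]
width: 0.0855
grasp_force: 0.0
```

Run:
```python
from h import *
s=read_state();print(s["qpos"],s["tcp_pos"],s["tool_rot"])
```

```text
[-0.08791636  0.37504826  0.39714331  0.37552239 -0.20068833  2.08902453
 -1.56085815] [ 0.53199145 -0.07189011  0.81390439] [ 3.12973177 -0.31738134 -0.12109727]
```

Call:
carry_out(motion=[{"x": 500,"y": 0,"z": -600,"twist": 0,"claw": -1},{"x": 500,"y": 0,"z": -600,"twist": 0,"claw": -1},{"x": 500,"y": 0,"z": -600,"twist": 0,"claw": -1},{"x": 500,"y": 0,"z": -600,"twist": 0,"claw": -1},{"x": 500,"y": 0,"z": -600,"twist": 0,"claw": -1},{"x": 500,"y": 0,"z": -600,"twist": 0,"claw": -1},{"x": 500,"y": 0,"z": -600,"twist": 0,"claw": -1},{"x": 500,"y": 0,"z": -600,"twist": 0,"claw": -1}])

```text
t: 13.2
tcp_pos: [0.5418, -0.0705, 0.8261]
tool_rot: [3.129, -0.362, -0.12]
force: [0.1, 0.2, 0.8]
width: 0.085
grasp_force: 0.0
```

Call:
carry_out(motion=[{"x": 550,"y": 0,"z": -600,"twist": 0,"claw": -1},{"x": 550,"y": 0,"z": -600,"twist": 0,"claw": -1},{"x": 550,"y": 0,"z": -600,"twist": 0,"claw": -1},{"x": 550,"y": 0,"z": -600,"twist": 0,"claw": -1},{"x": 550,"y": 0,"z": -600,"twist": 0,"claw": -1},{"x": 550,"y": 0,"z": -600,"twist": 0,"claw": -1},{"x": 550,"y": 0,"z": -600,"twist": 0,"claw": -1},{"x": 550,"y": 0,"z": -600,"twist": 0,"claw": -1}])

```text
t: 14.0
tcp_pos: [0.5486, -0.0693, 0.839]
tool_rot: [3.129, -0.406, -0.12]
force: [-0.5, -0.0, 0.1]
width: 0.0856
grasp_force: 0.0
```

Call:
carry_out(motion=[{"x": 550,"y": 0,"z": -600,"twist": 0,"claw": -1},{"x": 550,"y": 0,"z": -600,"twist": 0,"claw": -1},{"x": 550,"y": 0,"z": -600,"twist": 0,"claw": -1},{"x": 550,"y": 0,"z": -600,"twist": 0,"claw": -1},{"x": 550,"y": 0,"z": -600,"twist": 0,"claw": -1},{"x": 550,"y": 0,"z": -600,"twist": 0,"claw": -1},{"x": 550,"y": 0,"z": -600,"twist": 0,"claw": -1},{"x": 550,"y": 0,"z": -600,"twist": 0,"claw": -1}])

```text
t: 14.8
tcp_pos: [0.5434, -0.0669, 0.8563]
tool_rot: [3.128, -0.449, -0.119]
force: [-0.2, 0.1, 0.1]
width: 0.0855
grasp_force: 0.0
```

Call:
carry_out(motion=[{"x": 550,"y": 0,"z": -600,"twist": 0,"claw": -1},{"x": 550,"y": 0,"z": -600,"twist": 0,"claw": -1},{"x": 550,"y": 0,"z": -600,"twist": 0,"claw": -1},{"x": 550,"y": 0,"z": -600,"twist": 0,"claw": -1},{"x": 550,"y": 0,"z": -600,"twist": 0,"claw": -1},{"x": 550,"y": 0,"z": -600,"twist": 0,"claw": -1},{"x": 550,"y": 0,"z": -600,"twist": 0,"claw": -1},{"x": 550,"y": 0,"z": -600,"twist": 0,"claw": -1}])

```text
t: 15.6
tcp_pos: [0.5308, -0.064, 0.8759]
tool_rot: [3.128, -0.492, -0.119]
force: [0.5, -0.9, 0.6]
width: 0.0853
grasp_force: 0.0
```

```bash
cat > rel.py <<'E'
from h import *
from scipy.spatial.transform import Rotation as R
np.set_printoptions(precision=4,suppress=True)
s=read_state();M=R.from_euler("xyz",s["tool_rot"]).as_matrix();P=s["tcp_pos"]
yd=np.radians(-6.4);C=np.array([.588,.0035,.105]);D=R.from_euler("z",yd).as_matrix()
ax=D@[-.5,0,.8660];X=D@[.866,0,.5];Y=D@[0,1,0];pk=C-.042*Y   # pocket mouth
def dock(p):return D.T@(p-[C[0],C[1],0])*1000
if __name__=="__main__":
    print("t",s["t"],"q",s["qpos"],"tcp",P,"rot",s["tool_rot"],"F",s["force"],"w",s["width"],s["grasp_force"])
    print("tcp in dock(mm)",dock(P),"tool z in dock",D.T@M[:,2],"tool y in dock",D.T@M[:,1])
    print("wrist body rear corner@+130 dock",dock(P-.13*M[:,2]))
    for h in(.15,.1,.03,.008):print("to pocket axis h",h,M.T@(pk+ax*h-P)*1000)
E
python3 rel.py
```

```text
t 15.6 q [-0.1029  0.3663  0.5266  0.2133 -0.3186  2.089  -1.5752] tcp [ 0.5308 -0.064   0.8759] rot [ 3.1278 -0.4922 -0.1186] F [ 0.511  -0.8838  0.6355] w 0.08530634884075872 0.0
tcp in dock(mm) [-49.3    -73.4799 875.914 ] tool z in dock [ 0.4724 -0.0171 -0.8812] tool y in dock [-0.0134 -0.9998  0.0122]
wrist body rear corner@+130 dock [-110.71    -71.2602  990.4736]
to pocket axis h 0.15 [-325.7428  -38.9345  552.2012]
to pocket axis h 0.1 [-324.1714  -39.7974  602.168 ]
to pocket axis h 0.03 [-321.9713  -41.0054  672.1214]
to pocket axis h 0.008 [-321.2799  -41.385   694.1068]
```

Call:
carry_out(motion=[{"x": -20,"y": -2,"z": 25,"twist": 0,"claw": -0.35},{"x": -45,"y": -5,"z": 65,"twist": 0,"claw": -0.35},{"x": -72,"y": -8,"z": 107,"twist": 0,"claw": -0.35},{"x": -98,"y": -11,"z": 149,"twist": 0,"claw": -0.35},{"x": -124,"y": -15,"z": 191,"twist": 0,"claw": -0.35},{"x": -150,"y": -18,"z": 233,"twist": 0,"claw": -0.35},{"x": -176,"y": -21,"z": 275,"twist": 0,"claw": -0.35},{"x": -202,"y": -24,"z": 317,"twist": 0,"claw": -0.35}])

```text
t: 16.4
tcp_pos: [0.5074, -0.0438, 0.5517]
tool_rot: [3.129, -0.493, -0.118]
force: [0.7, 0.4, -0.1]
width: 0.0576
grasp_force: 0.0
```

```bash
python3 rel.py
```

```text
t 16.4 q [-0.661  -0.      0.599   1.7601  0.1241  0.9013 -1.8069] tcp [ 0.5074 -0.0438  0.5517] rot [ 3.1289 -0.4927 -0.1177] F [ 0.7414  0.3764 -0.0878] w 0.0576047756663364 0.0
tcp in dock(mm) [-74.8605 -56.0009 551.6854] tool z in dock [ 0.4729 -0.0156 -0.881 ] tool y in dock [-0.012  -0.9999  0.0112]
wrist body rear corner@+130 dock [-136.3391  -53.9786  666.2118]
to pocket axis h 0.15 [-150.0471  -17.5519  278.7953]
to pocket axis h 0.1 [-148.5038  -18.3374  328.7642]
to pocket axis h 0.03 [-146.3432  -19.4371  398.7207]
to pocket axis h 0.008 [-145.6642  -19.7828  420.707 ]
```

Call:
carry_out(motion=[{"x": -22,"y": -2,"z": 38,"twist": 0,"claw": -0.35},{"x": -46,"y": -5,"z": 78,"twist": 0,"claw": -0.35},{"x": -70,"y": -8,"z": 120,"twist": 0,"claw": -0.35},{"x": -95,"y": -11,"z": 162,"twist": 0,"claw": -0.35},{"x": -118,"y": -13,"z": 204,"twist": 0,"claw": -0.35},{"x": -138,"y": -16,"z": 243,"twist": 0,"claw": -0.35},{"x": -151,"y": -18,"z": 270,"twist": 0,"claw": -0.35},{"x": -153,"y": -18,"z": 279,"twist": 0,"claw": -0.35}])

```text
t: 17.2
tcp_pos: [0.5133, -0.0274, 0.2737]
tool_rot: [3.131, -0.462, -0.118]
force: [-0.0, -0.2, -0.2]
width: 0.0574
grasp_force: 0.0
```

```bash
python3 rel.py
python3 - <<'E'
from h import *
c=capture("scene");t=capture("top")
cv2.imwrite("pics/pre.png",np.hstack([cv2.resize(i[y:y+120,x:x+160],(400,300)) for i,x,y in((t,300,150),(c,200,205))])[:,:,::-1])
B=blobs(c,(100,150,80),(125,255,255),8,(230,250,80,60))[0];print(B)
E
```

```text
t 17.2 q [-0.3556  0.3787  0.3512  2.2928 -0.8308  0.0528 -0.9275] tcp [ 0.5133 -0.0274  0.2737] rot [ 3.1307 -0.4624 -0.1182] F [-0.0144 -0.1692 -0.2492] w 0.057360559995275465 0.0
tcp in dock(mm) [-70.8256 -38.995  273.7234] tool z in dock [ 0.446  -0.0138 -0.8949] tool y in dock [-0.0113 -0.9999  0.0097]
wrist body rear corner@+130 dock [-128.8032  -37.2052  390.0651]
to pocket axis h 0.15 [-21.0371   2.6743  32.9241]
to pocket axis h 0.1 [-17.9785   1.9694  82.8244]
to pocket axis h 0.03 [-13.6964   0.9826 152.6848]
to pocket axis h 0.008 [-12.3506   0.6724 174.6409]
[(array([253.5, 278.1]), array([248, 274,  12,   9,  99], dtype=int32))]
```

View pics/pre.png

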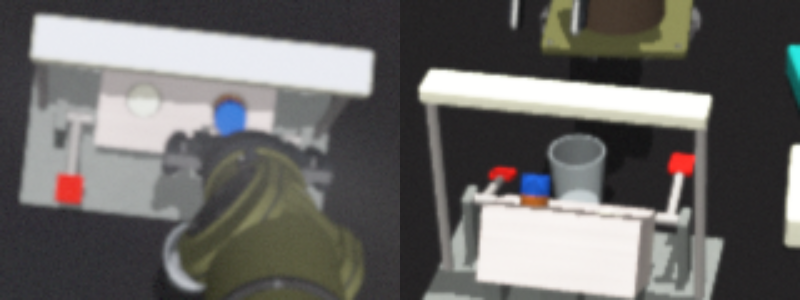

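The bottle is raised and the tool is over the front of the dock, but joint 6 is at its lower limit (0.05) and some tilt was lost. I'll fit a small kinematic model from the recorded states to plan around this.

```bash
cat > kin.py <<'E'
import numpy as np
from scipy.optimize import least_squares
from scipy.spatial.transform import Rotation as R
D=[([1.19579126,.6898747,-.19448115,1.56625949,.15730357,.90251577,-.21510126],[.24814596,-.57297994,.23057394],[-3.13993,.000155,.408855]),
([.6474597,.76548881,-.08394362,1.90063954,.12755154,.48100975,-.75205044],[.42646662,-.34614241,.11233065],[3.1415,.000876,.345117]),
([-.03942966,.30611409,.1879575,1.66124906,-.0605527,1.1754107,-1.53194394],[.48262676,-.0912,.42078649],[3.14106,-.004525,-.12422]),
([-.07779617,.30442586,.33830384,.71338797,-.11670253,2.08692051,-1.51239383],[.46573264,-.0881616,.73893631],[3.13746,-.04982,-.1247]),
([-.12773869,.22530519,.31851358,1.14143883,-.07090859,1.74068895,-1.5264054],[.46906505,-.0883925,.63818451],[3.13888,-.044528,-.123654]),
([-.20339886,.19785246,.44776758,.78579135,-.10353594,2.0889179,-1.51613033],[.41334648,-.07769161,.76507867],[3.13688,-.085459,-.122939]),
([-.08791636,.37504826,.39714331,.37552239,-.20068833,2.08902453,-1.56085815],[.53199145,-.07189011,.81390439],[3.12973,-.31738,-.121097]),
([-.1029,.3663,.5266,.2133,-.3186,2.089,-1.5752],[.5308,-.064,.8759],[3.1278,-.4922,-.1186]),
([-.661,0,.599,1.7601,.1241,.9013,-1.8069],[.5074,-.0438,.5517],[3.1289,-.4927,-.1177]),
([-.3556,.3787,.3512,2.2928,-.8308,.0528,-.9275],[.5133,-.0274,.2737],[3.1307,-.4624,-.1182])]
def fk(q,p):
    A=np.eye(3);x=np.array([p[8],0,p[0]])
    off=[None,None,[p[4],0,p[1]],[p[5],0,0],[p[6],0,p[2]],[p[7],0,0],[0,0,p[3]]]
    for i in range(7):
        A=A@R.from_euler("z" if i%2==0 else "y",q[i]+(p[9] if i==6 else 0)).as_matrix()
        o=[0,0,0] if i<1 else {1:[p[4],0,p[1]],3:[p[5],0,p[2]],5:[p[6],0,p[3]]}.get(i,[0,0,0])
        x=x+A@np.array(o)
    return x,A
def res(p):
    r=[]
    for q,t,e in D:
        x,A=fk(q,p);r+=list((x-t)*5)+list((A.T@R.from_euler("xyz",e).as_matrix()-np.eye(3)).ravel())
    return r
best=min((least_squares(res,[.3,.35,.35,.25,0,0,0,0,0,c]) for c in(0,1.57,3.14,-1.57)),key=lambda s:s.cost)
p=best.x
lo=np.array([-3.01,-.46,-1.47,.13,-1,.04,-2.66])+.02;hi=np.array([3.01,2.08,1.51,2.56,4.14,2.09,2.66])-.02
def ik(T,M,q0,wr=1):
    b=None
    rng=np.random.default_rng(0)
    for k in range(12):
        s=np.clip(np.array(q0)+(rng.normal(0,.5,7) if k else 0),lo+.01,hi-.01)
        f=lambda q:np.r_[(fk(q,p)[0]-T)*10,wr*R.from_matrix(M.T@fk(q,p)[1]).as_rotvec(),.002*(q-q0)]
        o=least_squares(f,s,bounds=(lo,hi))
        if b is None or o.cost<b.cost:b=o
    return b.x,fk(b.x,p)[0]-T,R.from_matrix(M.T@fk(b.x,p)[1]).as_rotvec()
E
python3 - <<'E'
from kin import *;from rel import *
np.set_printoptions(precision=3,suppress=True)
print(best.cost,p,np.abs(best.fun).max())
q0=D_=s["qpos"]
M30=np.c_[X,-Y,-ax]
for a in(0,.1,.2,-.1):
  MM=R.from_rotvec(a*Y).as_matrix()@M30
  for h in(.15,.1,.06,.03,.008):
    q,e,r=ik(pk+ax*h,MM,q0);print("tilt adj",a,"h",h,q,"pe",np.linalg.norm(e)*1000,"re",np.linalg.norm(r))
E
```

```text
7.510866937455548 [ 1.174 -0.272  0.355  0.266  0.046  0.049  0.413 -1.098  0.56  -1.521] 1.5295561859547506
tilt adj 0 h 0.15 [-0.714  0.553  0.594  1.831 -0.64   0.37  -1.235] pe 0.00012019441407614851 re 4.4793343585311e-06
tilt adj 0 h 0.1 [-0.618  0.297  0.478  2.059 -0.315  0.307 -1.428] pe 0.0001702365753888505 re 8.72389010191055e-06
tilt adj 0 h 0.06 [-0.331  0.024  0.23   2.445 -0.068  0.15  -1.547] pe 0.0004366622049599153 re 1.834198540958222e-05
tilt adj 0 h 0.03 [-0.359  0.054  0.246  2.439 -0.088  0.06  -1.542] pe 6.747230197304782 re 0.06701691436020363
tilt adj 0 h 0.008 [-0.411  0.098  0.283  2.369 -0.115  0.06  -1.536] pe 24.618699267200107 re 0.09584675655584249
tilt adj 0.1 h 0.15 [-0.609  0.31   0.535  1.984 -0.326  0.481 -1.38 ] pe 0.0001766013914495568 re 8.606212882130642e-06
tilt adj 0.1 h 0.1 [-0.282 -0.006  0.208  2.428 -0.05   0.297 -1.537] pe 0.0003722182160352132 re 1.748131079936613e-05
tilt adj 0.1 h 0.06 [-0.143 -0.039  0.068  2.54  -0.066  0.138 -1.521] pe 2.1180034169173654 re 0.07952539212337302
tilt adj 0.1 h 0.03 [-0.26   0.003  0.177  2.509 -0.
[... 665 characters left out ...]
08 [-0.302  0.043  0.236  2.444 -0.082  0.06  -1.503] pe 26.21434734116635 re 0.27310659612440846
tilt adj -0.1 h 0.15 [-0.698  0.742  0.506  1.688 -0.786  0.224 -1.201] pe 0.00013865987763737468 re 4.936628993719815e-06
tilt adj -0.1 h 0.1 [-0.718  0.53   0.503  1.89  -0.592  0.191 -1.313] pe 0.00010010154736499741 re 4.643338645516091e-06
tilt adj -0.1 h 0.06 [-0.648  0.318  0.445  2.106 -0.349  0.134 -1.443] pe 0.00015781486537790198 re 7.806325519981627e-06
tilt adj -0.1 h 0.03 [ 0.157  0.159 -0.221  2.3   -0.023  0.06  -1.537] pe 5.02713253016989 re 0.004005930726135951
tilt adj -0.1 h 0.008 [ 0.032  0.147 -0.117  2.299 -0.052  0.06  -1.536] pe 24.282323860491807 re 0.013320861007056806
```

```bash
python3 - <<'E'
import re
t=open("kin.py").read()
t=t.replace('q[i]+(p[9] if i==6 else 0)','SG[i]*q[i]+(p[9] if i==6 else 0)').replace('def fk(q,p):','SG=[1]*7\ndef fk(q,p):')
t=re.sub(r'best=min.*?key=lambda s:s.cost\)\n','''import itertools
def rc(sg,c):
    global SG;SG=sg
    return sum(np.sum((R.from_euler("zyzyzyz",np.array(sg)*q+np.r_[np.zeros(6),c]).as_matrix()-0)*0)+0 for q,_,_ in [])
def rot(sg,q,c):return R.from_euler("ZYZYZYZ"[:3],(np.array(sg)*q)[:3])*R.from_euler("YZY",(np.array(sg)*q)[3:6])*R.from_euler("Z",sg[6]*q[6]+c)
cand=[]
for sg in itertools.product((1,-1),repeat=7):
    if sg[1]<0:continue
    for c in(0,np.pi/2,np.pi,-np.pi/2):
        cand.append((sum((rot(sg,np.array(q),c).inv()*R.from_euler("xyz",e)).magnitude()**2 for q,_,e in D),sg,c))
cand.sort(key=lambda a:a[0]);SG=cand[0][1]
best=least_squares(res,[.3,.35,.35,.25,0,0,0,0,0,cand[0][2]])
''',t,flags=re.S)
t=re.sub(r'def rc.*?for q,_,_ in \[\]\)\n','',t,flags=re.S)
open("kin.py","w").write(t)
E
cat > plan.py <<'E'
from kin import *;from rel import *
np.set_printoptions(precision=3,suppress=True)
print(cand[:2],best.cost,p,np.abs(best.fun).max())
q0=s["qpos"]
M30=np.c_[X,-Y,-ax]
for a in(-.1,0,.1,.2):
  MM=R.from_rotvec(a*Y).as_matrix()@M30
  for h in(.15,.06,.03,.008):
    q,e,r=ik(pk+ax*h,MM,q0);print("tilt adj",a,"h",h,q,"pe %.1f re %.3f"%(np.linalg.norm(e)*1000,np.linalg.norm(r)))
E
python3 plan.py
```

```text
[(1.851521975884983e-08, (-1, 1, -1, 1, -1, 1, -1), 1.5707963267948966), (1.6401980779413876, (1, 1, 1, 1, 1, 1, 1), -1.5707963267948966)] 0.12271750715081539 [ 0.387  0.561  0.355  0.396 -0.04   0.001 -0.063 -0.053 -0.048  1.571] 0.1615729618396539
tilt adj -0.1 h 0.15 [ 0.326  0.467 -0.191  2.231  1.165  0.06  -2.64 ] pe 3.4 re 0.197
tilt adj -0.1 h 0.06 [ 0.28   0.667 -0.149  2.107  1.179  0.06  -2.64 ] pe 4.4 re 0.274
tilt adj -0.1 h 0.03 [ 0.274  0.73  -0.143  2.063  1.186  0.06  -2.64 ] pe 4.5 re 0.293
tilt adj -0.1 h 0.008 [ 0.271  0.775 -0.141  2.03   1.191  0.06  -2.64 ] pe 4.6 re 0.305
tilt adj 0 h 0.15 [ 0.311  0.468 -0.178  2.232  1.15   0.06  -2.64 ] pe 1.8 re 0.101
tilt adj 0 h 0.06 [ 0.262  0.666 -0.132  2.108  1.159  0.06  -2.64 ] pe 2.8 re 0.177
tilt adj 0 h 0.03 [ 0.254  0.729 -0.125  2.065  1.163  0.06  -2.64 ] pe 3.0 re 0.196
tilt adj 0 h 0.008 [ 0.25   0.774 -0.122  2.032  1.167  0.06  -2.64 ] pe 3.2 re 0.208
tilt adj 0.1 h 0.15 [-0.309  0.483  0.279  2.241 -0.98   0.06  -0.8  ] pe 0.3 re 0.018
tilt adj 0.1 h 0.06 [-0.195  0.674  0.183  2.118 -0.98   0.06  -0.783] pe 1.5 re 0.094
tilt adj 0.1 h 0.03 [ 0.241  0.729 -0.114  2.066  1.146  0.06  -2.64 ] pe 1.5 re 0.099
tilt adj 0.1 h 0.008 [ 0.236  0.774 -0.109  2.033  1.148  0.06  -2.64 ] pe 1.7 re 0.111
tilt adj 0.2 h 0.15 [-0.382  0.495  0.435  2.183 -0.734  0.237 -1.015] pe 0.0 re 0.000
tilt adj 0.2 h 0.06 [-0.176  0.673  0.166  2.12  -0.939  0.06  -0.814] pe 0.0 re 0.000
tilt adj 0.2 h 0.03 [ 0.233  0.73  -0.107  2.067  1.132  0.06  -2.64 ] pe 0.0 re 0.002
tilt adj 0.2 h 0.008 [-0.148  0.779  0.144  2.042 -0.98   0.06  -0.771] pe 0.4 re 0.027
```

```bash
cat > lin.py <<'E'
from kin import *
def frames(q):
    A=np.eye(3);L=[A]
    for i in range(7):
        A=A@R.from_euler("z" if i%2==0 else "y",SG[i]*q[i]+(np.pi/2 if i==6 else 0)).as_matrix();L.append(A)
    return L
H=np.vstack([np.hstack(frames(q)) for q,_,_ in D]);b=np.hstack([t for _,t,_ in D])
def solve(lam):
    n=H.shape[1];return np.linalg.lstsq(np.r_[H,np.sqrt(lam)*np.eye(n)],np.r_[b,np.zeros(n)],rcond=None)[0]
if __name__=="__main__":
    np.set_printoptions(precision=4,suppress=True)
    for lam in(1e-3,1e-5,1e-7):
        o=solve(lam);print(lam,np.abs(H@o-b).max());print(o.reshape(8,3))
E
python3 lin.py
```

```text
0.001 0.0004220396479627242
[[-0.0003  0.0004  0.1721]
 [-0.0007 -0.0105  0.1721]
 [-0.0008 -0.0105  0.282 ]
 [ 0.0006 -0.0126  0.282 ]
 [-0.001  -0.0126  0.1724]
 [ 0.001   0.0002  0.1724]
 [-0.001   0.0002  0.1657]
 [-0.0003  0.0004  0.1657]]
1e-05 1.3306771333931877e-05
[[ 0.     -0.0001  0.1734]
 [-0.0001 -0.0095  0.1734]
 [ 0.     -0.0095  0.2817]
 [-0.     -0.0134  0.2817]
 [-0.     -0.0134  0.1724]
 [ 0.     -0.0001  0.1724]
 [-0.0001 -0.0001  0.1667]
 [-0.     -0.      0.1667]]
1e-07 1.3267017297979855e-05
[[ 0.     -0.0001  0.1734]
 [-0.0001 -0.0095  0.1734]
 [ 0.     -0.0095  0.2817]
 [-0.     -0.0134  0.2817]
 [-0.     -0.0134  0.1724]
 [ 0.     -0.0001  0.1724]
 [-0.     -0.0001  0.1667]
 [-0.     -0.0001  0.1667]]
```

```bash
cat >> lin.py <<'E'
O=solve(1e-6).reshape(8,3)
def fk2(q,_=None):
    L=frames(q);return sum(A@o for A,o in zip(L,O)),L[-1]
import kin;kin.fk=fk2
E
sed -i 's/^from kin import \*;from rel/from lin import *;from rel/; s/^print(cand.*$//' plan.py; python3 plan.py
```

```text
tilt adj -0.1 h 0.15 [-0.152  0.433  0.091  2.282  0.892  0.06  -2.64 ] pe 4.4 re 0.224
tilt adj -0.1 h 0.06 [-0.081  0.633  0.033  2.16   0.912  0.06  -2.64 ] pe 5.5 re 0.305
tilt adj -0.1 h 0.03 [-0.067  0.695  0.023  2.116  0.918  0.06  -2.64 ] pe 5.6 re 0.324
tilt adj -0.1 h 0.008 [-0.058  0.74   0.017  2.083  0.922  0.06  -2.64 ] pe 5.7 re 0.336
tilt adj 0 h 0.15 [-0.135  0.435  0.073  2.282  0.894  0.06  -2.64 ] pe 2.5 re 0.128
tilt adj 0 h 0.06 [-0.07   0.634  0.021  2.161  0.914  0.06  -2.64 ] pe 3.7 re 0.208
tilt adj 0 h 0.03 [-0.057  0.697  0.013  2.117  0.921  0.06  -2.64 ] pe 4.0 re 0.227
tilt adj 0 h 0.008 [-0.049  0.741  0.007  2.084  0.925  0.06  -2.64 ] pe 4.1 re 0.239
tilt adj 0.1 h 0.15 [-0.12   0.437  0.058  2.283  0.896  0.06  -2.64 ] pe 0.6 re 0.032
tilt adj 0.1 h 0.06 [-0.06   0.636  0.012  2.162  0.916  0.06  -2.64 ] pe 2.0 re 0.111
tilt adj 0.1 h 0.03 [-0.048  0.698  0.004  2.118  0.922  0.06  -2.64 ] pe 2.3 re 0.130
tilt adj 0.1 h 0.008 [-0.041  0.743 -0.001  2.085  0.927  0.06  -2.64 ] pe 2.4 re 0.142
tilt adj 0.2 h 0.15 [-0.339  0.474  0.404  2.228 -0.779  0.205 -0.943] pe 0.0 re 0.000
tilt adj 0.2 h 0.06 [-0.052  0.638  0.003  2.162  0.916  0.06  -2.64 ] pe 0.3 re 0.015
tilt adj 0.2 h 0.03 [-0.041  0.7   -0.004  2.119  0.923  0.06  -2.64 ] pe 0.6 re 0.033
tilt adj 0.2 h 0.008 [-0.034  0.744 -0.008  2.086  0.927  0.06  -2.64 ] pe 0.8 re 0.045
```

```bash
cat > sim.py <<'E'
from lin import *
LO=np.array([-3.01,-.46,-1.47,.13,-1,.04,-2.66]);HI=np.array([3.01,2.08,1.51,2.56,4.14,2.09,2.66])
VM=.07*np.array([2.57,2.57,3.14,3.14,3.14,3.14,3.14])
def jac(q):
    L=frames(q);x,_=fk2(q);J=np.zeros((6,7));pt=np.zeros(3)
    pt=L[0]@O[0]
    for i in range(7):
        a=SG[i]*L[i][:,2 if i%2==0 else 1];J[:3,i]=np.cross(a,x-pt);J[3:,i]=a
        pt=pt+L[i+1]@O[i+1]
    return J
def row(q,Pt,Mt,w=1.,lam=.03,it=30,stepclip=True):
    P,M=fk2(q);d=Pt-P;n=np.linalg.norm(d);Pt=P+d*min(1,.05/max(n,1e-9))
    r=R.from_matrix(Mt@M.T).as_rotvec();n=np.linalg.norm(r);Mt=R.from_rotvec(r*min(1,.15/max(n,1e-9))).as_matrix()@M
    q1=q.copy();W=np.diag([1,1,1,w,w,w])
    for _ in range(it):
        P,M=fk2(q1);e=np.r_[Pt-P,R.from_matrix(Mt@M.T).as_rotvec()]
        if np.linalg.norm(e)<1e-4:break
        J=W@jac(q1);dq=J.T@np.linalg.solve(J@J.T+lam**2*np.eye(6),W@e)
        q1=np.clip(q1+dq,LO+.0,HI-.0)
    k=np.max(np.abs(q1-q)/VM);return q+(q1-q)/max(1,k)
def call(q,rows,**k):
    P,M=fk2(q)
    for r in rows:
        q=row(q,P+M@(np.array(r[:3])/1000),M@R.from_euler("z",np.radians(r[3])).as_matrix(),**k)
    return q
if __name__=="__main__":
    np.set_printoptions(precision=3,suppress=True)
    for w in(.3,1):
      for lam in(.01,.05,.2):
        q=np.array(D[7][0]);q=call(q,[(-202*k/8,-24*k/8,317*k/8,0) for k in range(1,9)],w=w,lam=lam)
        print(w,lam,q,D[8][0])
        q=call(np.array(D[8][0]),[(-22,-2,38,0),(-46,-5,78,0),(-70,-8,120,0),(-95,-11,162,0),(-118,-13,204,0),(-138,-16,243,0),(-151,-18,270,0),(-153,-18,279,0)],w=w,lam=lam)
        print("   ",q,D[9][0],fk2(q)[0])
        q=call(np.array(D[5][0]),[(300,0,-600,0)]*8,w=w,lam=lam);q=call(q,[(300,0,-600,0)]*8,w=w,lam=lam)
        print("   ",q,R.from_matrix(fk2(q)[1]).as_euler("xyz"),fk2(q)[0])
    print("real [-0.1066 0.3062 0.3651 0.5805 -0.1369 2.089 -1.5399] [3.133 -.18 -.123] [.484 -.077 .781]")
    from rel import *
    q0=s["qpos"].copy();q0[4]=3.;M30=np.c_[X,-Y,-ax]
    for h in(.15,.06,.008):
      for f in(1,-1):
        M2=M30@np.diag([f,f,1]);qq=q0.copy();qq[6]=-1.5*f
        print(h,f,*ik(pk+ax*h,M2,qq))
E
python3 sim.py
```

```text
0.3 0.01 [-0.668  0.003  0.609  1.756  0.122  0.903 -1.804] [-0.661, 0, 0.599, 1.7601, 0.1241, 0.9013, -1.8069]
    [-0.231  0.432  0.17   2.39  -0.265  0.04  -1.513] [-0.3556, 0.3787, 0.3512, 2.2928, -0.8308, 0.0528, -0.9275] [ 0.443 -0.018  0.215]
    [ 0.618  1.321  0.149  0.13  -0.902  2.09  -2.592] [-2.942  0.794 -1.321] [ 0.699 -0.315  0.302]
0.3 0.05 [-0.53   0.008  0.47   1.754  0.121  0.901 -1.806] [-0.661, 0, 0.599, 1.7601, 0.1241, 0.9013, -1.8069]
    [-0.247  0.437  0.198  2.37  -0.189  0.04  -1.585] [-0.3556, 0.3787, 0.3512, 2.2928, -0.8308, 0.0528, -0.9275] [ 0.455 -0.024  0.218]
    [ 0.593  0.814  0.588  0.13  -1.     2.09  -1.761] [-2.741 -0.099 -0.63 ] [ 0.623 -0.344  0.646]
0.3 0.2 [-0.501  0.009  0.44   1.754  0.121  0.9   -1.806] [-0.661, 0, 0.599, 1.7601, 0.1241, 0.9013, -1.8069]
    [-0.266  0.433  0.232  2.317 -0.105  0.04  -1.664] [-0.3556, 0.3787, 0.3512, 2.2928, -0.8308, 0.0528, -0.9275] [ 0.49  -0.028  0.235]
    [-0.061  0.249  0.561  0.13  -0.362  2.09  -1.566] [ 3.132 -0.686 -0.135] [ 0.458 -0.082  0.96 ]
1 0.01 [-0.687  0.003  0.628  1.756  0.122  0.90
[... 946 characters left out ...]
.559] [ 3.126 -0.451 -0.119] [ 0.586 -0.09   0.837]
real [-0.1066 0.3062 0.3651 0.5805 -0.1369 2.089 -1.5399] [3.133 -.18 -.123] [.484 -.077 .781]
0.15 1 [-0.568   0.57    0.768   2.4318  4.0377  0.4307  0.5248] [0. 0. 0.] [-0. -0.  0.]
0.15 -1 [ 0.1824  0.4635 -0.4162  2.3973  2.1458  0.3715 -0.7829] [ 0. -0.  0.] [ 0.  0. -0.]
0.06 1 [-0.5056  0.8311  0.7709  2.3893  3.923   0.6561  0.5832] [0. 0. 0.] [-0. -0.  0.]
0.06 -1 [ 0.257   0.705  -0.5334  2.3508  2.2759  0.5758 -0.8578] [ 0. -0.  0.] [ 0.  0. -0.]
0.008 1 [-0.487   0.9632  0.7701  2.3393  3.8848  0.7413  0.5685] [0. 0. 0.] [-0. -0.  0.]
0.008 -1 [ 0.2801  0.8311 -0.5633  2.2999  2.3158  0.6557 -0.8468] [ 0. -0.  0.] [ 0.  0. -0.]
```

```bash
cat > sim2.py <<'E'
from sim import *
from scipy.optimize import lsq_linear
import sim
MG=.0
def row(q,Pt,Mt,w=1.,lam=.03,it=4,mg=0.,**k):
    P,M=fk2(q);d=Pt-P;n=np.linalg.norm(d);Pt=P+d*min(1,.05/max(n,1e-9))
    r=R.from_matrix(Mt@M.T).as_rotvec();n=np.linalg.norm(r);Mt=R.from_rotvec(r*min(1,.15/max(n,1e-9))).as_matrix()@M
    q1=q.copy();W=np.diag([1,1,1,w,w,w])
    for _ in range(it):
        P,M=fk2(q1);e=np.r_[Pt-P,R.from_matrix(Mt@M.T).as_rotvec()]
        if np.linalg.norm(e)<1e-4:break
        lo=np.maximum(np.maximum(LO+mg,q-VM)-q1,-.3);hi=np.minimum(np.minimum(HI-mg,q+VM)-q1,.3)
        lo=np.minimum(lo,-1e-9);hi=np.maximum(hi,1e-9)
        q1=q1+lsq_linear(np.r_[W@jac(q1),lam*np.eye(7)],np.r_[W@e,np.zeros(7)],bounds=(lo,hi)).x
    return q1
sim.row=row
if __name__=="__main__":
    np.set_printoptions(precision=3,suppress=True)
    for w in(.1,.3,1):
      for lam in(.003,.03,.1):
        k=dict(w=w,lam=lam)
        q=np.array(D[7][0]);q=call(q,[(-202*j/8,-24*j/8,317*j/8,0) for j in range(1,9)],**k)
        print(w,lam,q)
        q=call(np.array(D[8][0]),[(-22,-2,38,0),(-46,-5,78,0),(-70,-8,120,0),(-95,-11,162,0),(-118,-13,204,0),(-138,-16,243,0),(-151,-18,270,0),(-153,-18,279,0)],**k)
        print("   ",q,fk2(q)[0],R.from_matrix(fk2(q)[1]).as_euler("xyz"))
        q=call(np.array(D[5][0]),[(300,0,-600,0)]*8,**k);q=call(q,[(300,0,-600,0)]*8,**k)
        print("   ",q,R.from_matrix(fk2(q)[1]).as_euler("xyz"),fk2(q)[0])
    for d in (8,9):print(np.array(D[d][0]),D[d][1],D[d][2])
    print("real [-0.1066 0.3062 0.3651 0.5805 -0.1369 2.089 -1.5399] [3.133 -.18 -.123] [.484 -.077 .781]")
E
python3 sim2.py
```

```text
0.1 0.003 [ 0.599  0.072 -0.729  1.842  0.245  0.782 -1.943]
    [-0.291  0.452  0.277  2.293 -0.827  0.04  -0.937] [ 0.507 -0.029  0.235] [ 3.12  -0.393 -0.12 ]
    [-0.394 -0.03   1.269  0.13  -1.     1.229 -1.414] [ 0.111 -1.27   3.114] [ 0.308 -0.052  1.349]
0.1 0.03 [-0.232  0.032  0.161  1.865  0.14   0.768 -1.842]
    [-0.259  0.447  0.229  2.287 -0.125  0.04  -1.641] [ 0.507 -0.029  0.235] [ 3.119 -0.388 -0.12 ]
    [-0.304 -0.074  0.019  0.13   0.282  1.234 -1.554] [ 0.11  -1.286  3.035] [ 0.313 -0.049  1.346]
0.1 0.1 [-0.46   0.068  0.467  1.792  0.     0.878 -1.678]
    [-0.391  0.465  0.359  2.292 -0.046  0.04  -1.762] [ 0.507 -0.028  0.236] [ 3.069 -0.395 -0.125]
    [-0.379 -0.068  0.366  0.13  -0.07   1.222 -1.485] [ 0.188 -1.281  3.021] [ 0.314 -0.043  1.346]
0.3 0.003 [ 0.432  0.046 -0.532  1.766  0.18   0.863 -1.871]
    [-0.305  0.434  0.293  2.289 -0.828  0.04  -0.935] [ 0.512 -0.029  0.246] [ 3.122 -0.416 -0.119]
    [-0.24   0.232  0.801  0.238 -0.424  2.09  -1.53 ] [ 3.122 -0.619 -0.114] [ 0.45  -0.064  0.941]
0.3 0.03 [ 0.078  0.03  -0.157  1.773  0.146  0.863
[... 854 characters left out ...]
-0.027  0.273] [ 3.127 -0.471 -0.118]
    [-0.104  0.309  0.35   0.637 -0.127  2.09  -1.54 ] [ 3.136 -0.119 -0.123] [ 0.479 -0.076  0.761]
1 0.1 [-0.511  0.01   0.451  1.761  0.12   0.892 -1.806]
    [-0.312  0.381  0.287  2.274 -0.161  0.04  -1.602] [ 0.523 -0.028  0.275] [ 3.127 -0.47  -0.118]
    [-0.108  0.309  0.357  0.637 -0.13   2.09  -1.538] [ 3.135 -0.119 -0.123] [ 0.479 -0.076  0.761]
[-0.661  0.     0.599  1.76   0.124  0.901 -1.807] [0.5074, -0.0438, 0.5517] [3.1289, -0.4927, -0.1177]
[-0.356  0.379  0.351  2.293 -0.831  0.053 -0.927] [0.5133, -0.0274, 0.2737] [3.1307, -0.4624, -0.1182]
real [-0.1066 0.3062 0.3651 0.5805 -0.1369 2.089 -1.5399] [3.133 -.18 -.123] [.484 -.077 .781]
```

```bash
cat > try.py <<'E'
from sim2 import *
from rel import *
np.set_printoptions(precision=3,suppress=True)
def rep(n,q):
    P,M=fk2(q);print(n,q,"P",P,"tilt",np.degrees(np.arccos(-M[2,2])),"toz h.15",M.T@(pk+ax*.15-P)*1000,"ydock",(D_.T@M[:,1])[:2])
import rel;D_=rel.D
Q=rel.s["qpos"]
for tw in(-1,1):
 for up in(150,250,350):
  for k in(dict(w=1,lam=.003,it=8),dict(w=1,lam=.03,it=8)):
    q=Q.copy()
    q=call(q,[(0,0,-up*j/8,tw*8.4*j) for j in range(1,9)],**k)
    q=call(q,[(0,0,0,tw*8.4*j) for j in range(1,9)],**k)
    q=call(q,[(0,0,0,tw*min(45.6,8.4*j)) for j in range(1,9)],**k)
    rep(f"{tw} {up} twisted",q)
    P,M=fk2(q);v=M.T@(pk+ax*.15-P)*1000
    q=call(q,[tuple(v*j/8)+(0,) for j in range(1,9)],**k)
    q=call(q,[tuple(M.T@(pk+ax*.15-fk2(q)[0])*1000)+(0,)]*8,**k)
    rep("   pre",q)
    for h in(.08,.03):
        P,M=fk2(q);v=M.T@(pk+ax*h-P)*1000;q=call(q,[tuple(v*min(1,j/7))+(0,) for j in range(1,9)],**k)
    rep("   in",q)
E
python3 try.py
```

```text
-1 150 twisted [-1.064  0.017  0.94   2.195  0.221  0.499  1.152] P [ 0.448 -0.018  0.408] tilt 26.477912239496494 toz h.15 [ 21.415  -3.013 182.479] ydock [0.012 1.   ]
   pre [-0.306  0.42   0.3    2.286 -1.     0.04   2.383] P [ 0.517 -0.029  0.255] tilt 25.077420560807358 toz h.15 [15.553 -1.337 14.382] ydock [0.013 1.   ]
   in [-0.183  0.655  0.19   2.098 -1.     0.04   2.387] P [ 0.599 -0.036  0.172] tilt 21.987606812760113 toz h.15 [ 60.402  -6.353 -92.344] ydock [0.015 1.   ]
-1 150 twisted [-1.047  0.017  0.923  2.195  0.222  0.499  1.15 ] P [ 0.448 -0.018  0.408] tilt 26.478239945077988 toz h.15 [ 21.416  -3.013 182.478] ydock [0.012 1.   ]
   pre [-0.306  0.42   0.3    2.286 -1.     0.04   2.383] P [ 0.517 -0.029  0.254] tilt 25.05443274574452 toz h.15 [15.371 -1.328 14.262] ydock [0.013 1.   ]
   in [-0.183  0.655  0.19   2.098 -1.     0.04   2.386] P [ 0.599 -0.036  0.172] tilt 21.970937699610474 toz h.15 [ 60.277  -6.382 -92.431] ydock [0.015 1.   ]
-1 250 twisted [-1.63  -0.46   0.796  2.051  0.756  1.232  0.41 ] P [ 0.404 -0.011  0.497] tilt 26.48221095206742 toz h.1
[... 4170 characters left out ...]
6.337] ydock [-0.1    0.995]
   in [-0.217  0.252  1.51   2.48  -1.     0.846 -2.66 ] P [ 0.248 -0.199  0.33 ] tilt 25.09776014909507 toz h.15 [-195.086  161.894  203.5  ] ydock [-0.126  0.991]
1 350 twisted [-0.086  0.31   1.51   2.354 -1.     0.953 -2.66 ] P [ 0.256 -0.263  0.356] tilt 26.215726330390204 toz h.15 [-164.878  243.377  215.801] ydock [-0.071  0.998]
   pre [-0.216  0.207  1.51   2.498 -1.     0.788 -2.66 ] P [ 0.237 -0.208  0.331] tilt 25.709339085228205 toz h.15 [-199.778  178.792  206.337] ydock [-0.1    0.995]
   in [-0.217  0.252  1.51   2.48  -1.     0.846 -2.66 ] P [ 0.248 -0.199  0.33 ] tilt 25.097770875673536 toz h.15 [-195.086  161.894  203.5  ] ydock [-0.126  0.991]
```

```bash
cat > srch.py <<'E'
from sim2 import *
import rel
from rel import pk,ax
from multiprocessing import Pool
np.set_printoptions(precision=3,suppress=True)
K=dict(w=1,lam=.01,it=6)
def goto(q,T,tw,log=None,K=K):
    P,M=fk2(q);d=np.linalg.norm(T-P);n=int(np.ceil(max(d/.045,abs(tw)/8.4,1)))
    n=8*int(np.ceil(n/8));dirv=(T-P)
    for c in range(n//8):
        Pc,Mc=fk2(q);v=Mc.T@(T-Pc)*1000/(n//8-c);t=tw/(n//8)
        if log is not None:log.append((np.round(v),t))
        q=call(q,[tuple(v*j/8)+(t*j/8,) for j in range(1,9)],**K)
    return q,n//8
def run(a,K=K):
    W1,t1,W2,tt=a;q=rel.s["qpos"].copy();N=0;qs=[]
    for T,tw in((W1,t1),(W2,tt-t1),(pk+ax*.22,0),(pk+ax*.12,0),(pk+ax*.04,0)):
        q,n=goto(q,T,tw,K=K);N+=n;qs.append(q.copy())
    P,M=fk2(q);e=np.linalg.norm(P-pk-ax*.04)+.3*abs(np.arccos(-M[2,2])-.5)
    return e,N,a,qs
def rnd(seed):
    r=np.random.default_rng(seed);u=lambda:np.array([r.uniform(.35,.75),r.uniform(-.45,.4),r.uniform(.36,.6)])
    return run((u(),r.choice([-180,-90,0,90,180]),u(),r.choice([-180,0,180])))
if __name__=="__main__":
    import os
    with Pool(os.cpu_count()) as p:L=p.map(rnd,range(160))
    L.sort(key=lambda a:a[0]+.004*a[1])
    for e,N,a,qs in L[:8]:print(round(e,3),N,a,"\n",qs[2],qs[-1])
E
time timeout 500 python3 srch.py
```

```text
0.011 7 (array([0.685, 0.138, 0.412]), np.int64(-180), array([0.5  , 0.191, 0.536]), np.int64(-180)) 
 [-0.296  0.271  0.224  2.349  0.529  0.09   0.839] [ 0.228  0.727 -0.485  2.277  2.148  0.495 -0.73 ]
0.011 7 (array([0.551, 0.008, 0.393]), np.int64(-90), array([0.582, 0.223, 0.396]), np.int64(-180)) 
 [-0.301  0.272  0.231  2.349  0.506  0.088  0.862] [ 0.232  0.728 -0.49   2.276  2.144  0.498 -0.725]
0.011 7 (array([ 0.629, -0.183,  0.389]), np.int64(0), array([0.722, 0.221, 0.362]), np.int64(-180)) 
 [-0.283  0.271  0.207  2.348  0.578  0.093  0.788] [ 0.271  0.74  -0.555  2.274  2.092  0.535 -0.668]
0.012 7 (array([ 0.68 , -0.301,  0.451]), np.int64(-180), array([ 0.679, -0.02 ,  0.545]), np.int64(-180)) 
 [-0.152  0.263  0.037  2.338  0.851  0.14   0.508] [ 0.233  0.728 -0.492  2.276  2.14   0.497 -0.721]
0.012 7 (array([ 0.685, -0.444,  0.416]), np.int64(-180), array([ 0.636, -0.186,  0.498]), np.int64(-180)) 
 [-0.033  0.256 -0.103  2.321  0.874  0.186  0.491] [ 0.245  0.731 -0.509  2.273  2.122  0.502 -0.699]
0.013 7 (array([ 0.477, -0.412,  0.511]), np.int64(-90), array([ 0.487, -0.24 ,  0.573]), np.int64(-180)) 
 [-0.179  0.259  0.104  2.325  0.562  0.13   0.823] [ 0.26   0.734 -0.53   2.272  2.107  0.511 -0.681]
0.014 7 (array([0.455, 0.283, 0.455]), np.int64(-180), array([0.482, 0.317, 0.367]), np.int64(-180)) 
 [-0.375  0.276  0.319  2.354  0.234  0.075  1.133] [ 0.229  0.726 -0.488  2.269  2.112  0.489 -0.695]
0.015 7 (array([0.617, 0.078, 0.53 ]), np.int64(-90), array([0.592, 0.025, 0.472]), np.int64(-180)) 
 [-0.369  0.278  0.322  2.352  0.145  0.074  1.229] [ 0.244  0.729 -0.51   2.264  2.084  0.496 -0.663]
real	0m50.773s
user	2m58.780s
sys	0m0.318s
```

```bash
cat > to.py <<'E'
import sys
from rel import *
T=np.array(eval(sys.argv[1])) if sys.argv[1][0]=="[" else pk+ax*float(sys.argv[1])
print("t",s["t"],"q",s["qpos"],"tcp",P,"tilt",np.degrees(np.arccos(-M[2,2])),"ydock",D.T@M[:,1],"F",s["force"],"w",s["width"],s["grasp_force"]);print("move",np.round(M.T@(T-P)*1000,1))
E
python3 to.py "[.53,-.10,.43]"
```

```text
t 17.3 q [-0.3561  0.3799  0.3513  2.2914 -0.8243  0.0533 -0.9356] tcp [ 0.5138 -0.0271  0.2735] tilt 26.477515363329665 ydock [-0.0121 -0.9999  0.0094] F [-0.9992  0.5519  0.5104] w 0.057547737182293494 0.0
move [  91.9   71.8 -128.3]
```

Call:
carry_out(motion=[{"x": 12,"y": 9,"z": -16,"twist": -7.5,"claw": -0.35},{"x": 23,"y": 18,"z": -32,"twist": -15,"claw": -0.35},{"x": 35,"y": 27,"z": -48,"twist": -22.5,"claw": -0.35},{"x": 46,"y": 36,"z": -64,"twist": -30,"claw": -0.35},{"x": 58,"y": 45,"z": -80,"twist": -37.5,"claw": -0.35},{"x": 69,"y": 54,"z": -96,"twist": -45,"claw": -0.35},{"x": 80,"y": 63,"z": -112,"twist": -52.5,"claw": -0.35},{"x": 92,"y": 72,"z": -128,"twist": -60,"claw": -0.35}])

```text
t: 18.1
tcp_pos: [0.5288, -0.1019, 0.4324]
tool_rot: [2.726, -0.213, 0.975]
force: [0.3, 0.0, 0.2]
width: 0.0581
grasp_force: 0.0
```

```bash
python3 to.py "[.63,-.24,.45]"
```

```text
t 18.1 q [-0.4013  0.1756  0.6026  1.9565 -0.1994  0.5822 -0.3287] tcp [ 0.5288 -0.1019  0.4324] tilt 26.611110283637196 ydock [ 0.7701 -0.5011  0.3948] F [0.3211 0.0189 0.1511] w 0.05810343521001803 0.0
move [-52.6 159.4  38.2]
```

Call:
carry_out(motion=[{"x": -7,"y": 20,"z": 5,"twist": -7.5,"claw": -0.35},{"x": -13,"y": 40,"z": 10,"twist": -15,"claw": -0.35},{"x": -20,"y": 60,"z": 14,"twist": -22.5,"claw": -0.35},{"x": -26,"y": 80,"z": 19,"twist": -30,"claw": -0.35},{"x": -33,"y": 100,"z": 24,"twist": -37.5,"claw": -0.35},{"x": -40,"y": 120,"z": 29,"twist": -45,"claw": -0.35},{"x": -46,"y": 140,"z": 34,"twist": -52.5,"claw": -0.35},{"x": -53,"y": 159,"z": 38,"twist": -60,"claw": -0.35}])

```text
t: 18.9
tcp_pos: [0.6294, -0.2407, 0.4485]
tool_rot: [2.741, 0.238, 1.928]
force: [0.1, 0.4, 0.4]
width: 0.0575
grasp_force: 0.0
```

```bash
python3 to.py "[.68,-.30,.45]"
```

```text
t 18.9 q [ 0.1809  0.3807  0.2424  1.5742 -0.2825  0.761   0.9542] tcp [ 0.6294 -0.2407  0.4485] tilt 26.526611158605146 ydock [0.7797 0.4983 0.3791] F [0.1217 0.4154 0.444 ] w 0.05748551878358068 0.0
move [-71.5  18.4  25. ]
```

Call:
carry_out(motion=[{"x": -9,"y": 2,"z": 3,"twist": -7.5,"claw": -0.35},{"x": -18,"y": 5,"z": 6,"twist": -15,"claw": -0.35},{"x": -27,"y": 7,"z": 9,"twist": -22.5,"claw": -0.35},{"x": -36,"y": 9,"z": 13,"twist": -30,"claw": -0.35},{"x": -45,"y": 12,"z": 16,"twist": -37.5,"claw": -0.35},{"x": -54,"y": 14,"z": 19,"twist": -45,"claw": -0.35},{"x": -63,"y": 16,"z": 22,"twist": -52.5,"claw": -0.35},{"x": -72,"y": 18,"z": 25,"twist": -59,"claw": -0.35}])

```text
t: 19.7
tcp_pos: [0.6795, -0.3006, 0.4498]
tool_rot: [-3.133, 0.463, 3.008]
force: [-0.1, 0.6, 0.7]
width: 0.0578
grasp_force: 0.0
```

```bash
python3 to.py "[.66,-.05,.5]"
python3 - <<'E'
from srch import *
for W in ([.66,-.05,.5],[.55,-.1,.45],[.5,-.05,.4],[.6,-.3,.4],[.5,-.2,.4]):
    q=rel.s["qpos"].copy();N=0;o=[]
    for T in(np.array(W),pk+ax*.25,pk+ax*.15,pk+ax*.08,pk+ax*.04):
        q,n=goto(q,T,0);N+=n;o.append(q[[2,4,5]])
    P,M=fk2(q);print(W,N,np.linalg.norm(P-pk-ax*.04),np.degrees(np.arccos(-M[2,2])),*o,q[6])
E
```

```text
t 19.7 q [ 0.4262  0.494  -0.0392  1.354  -0.1186  0.8464  1.8891] tcp [ 0.6795 -0.3006  0.4498] tilt 26.531487640385095 ydock [ 0.0263  0.9996 -0.0079] F [-0.0844  0.6398  0.658 ] w 0.05778509775325386 0.0
move [ 24.8 245.1 -70.7]
[0.66, -0.05, 0.5] 5 1.6407882330496566e-05 25.939395435300607 [0.051 0.084 0.87 ] [0.244 0.399 0.182] [-0.042  1.521  0.131] [-0.407  2.068  0.399] [-0.445  2.139  0.466] -0.7410611716638373
[0.55, -0.1, 0.45] 5 1.643306783919578e-05 25.979340172654826 [0.008 0.054 0.649] [0.215 0.434 0.186] [-0.043  1.565  0.132] [-0.409  2.07   0.401] [-0.445  2.14   0.467] -0.7424316442414785
[0.5, -0.05, 0.4] 5 1.6431582357813105e-05 25.97682650682571 [0.058 0.179 0.478] [0.219 0.43  0.185] [-0.043  1.56   0.132] [-0.408  2.069  0.4  ] [-0.445  2.14   0.467] -0.7423861167357801
[0.6, -0.3, 0.4] 5 1.6337849615257528e-05 25.81859929881529 [-0.086 -0.16   0.637] [0.305 0.274 0.174] [0.158 1.369 0.04 ] [-0.405  2.065  0.393] [-0.443  2.136  0.461] -0.7375108024460791
[0.5, -0.2, 0.4] 5 1.638922791670659e-05 25.883542265231718 [-0.078 -0.139  0.499] [0.294 0.334 0.176] [0.163 1.438 0.04 ] [-0.403  2.067  0.396] [-0.441  2.138  0.463] -0.7412306219927431
```

```bash
python3 to.py "[.48,-.06,.43]"
```

```text
t 19.7 q [ 0.4262  0.494  -0.0392  1.354  -0.1186  0.8464  1.8891] tcp [ 0.6795 -0.3006  0.4498] tilt 26.531487640385095 ydock [ 0.0263  0.9996 -0.0079] F [-0.0844  0.6398  0.658 ] w 0.05778509775325386 0.0
move [214.5 211.  -86.8]
```

Call:
carry_out(motion=[{"x": 27,"y": 26,"z": -11,"twist": -0.5,"claw": -0.35},{"x": 54,"y": 53,"z": -22,"twist": -1,"claw": -0.35},{"x": 80,"y": 79,"z": -33,"twist": -1.5,"claw": -0.35},{"x": 107,"y": 105,"z": -43,"twist": -1.5,"claw": -0.35},{"x": 134,"y": 132,"z": -54,"twist": -1.5,"claw": -0.35},{"x": 161,"y": 158,"z": -65,"twist": -1.5,"claw": -0.35},{"x": 188,"y": 185,"z": -76,"twist": -1.5,"claw": -0.35},{"x": 214,"y": 211,"z": -87,"twist": -1.5,"claw": -0.35}])

```text
t: 20.5
tcp_pos: [0.4799, -0.0583, 0.4316]
tool_rot: [-3.124, 0.466, 3.032]
force: [-0.0, 0.8, 1.0]
width: 0.0577
grasp_force: 0.0
```

```bash
python3 to.py .21
python3 - <<'E'
from srch import *
q=rel.s["qpos"].copy()
for h in(.21,.14,.09,.04):
    q,n=goto(q,pk+ax*h,0);P,M=fk2(q);print(h,n,q,np.linalg.norm(P-pk-ax*h)*1000,np.degrees(np.arccos(-M[2,2])))
E
```

```text
t 20.5 q [-0.0124  0.0644 -0.0194  2.0547  0.1533  0.5677  1.3154] tcp [ 0.4799 -0.0583  0.4316] tilt 26.73629970069834 ydock [ 0.0057  0.9999 -0.016 ] F [-0.0079  0.7662  0.9942] w 0.057703682274129316 0.0
move [ 69.   33.8 126.7]
0.21 1 [-0.335  0.301  0.282  2.358  0.517  0.044  0.861] 0.0028584365510723603 26.73627049060743
0.14 1 [ 0.128  0.474 -0.341  2.341  1.93   0.303 -0.565] 0.0036028185090280712 26.736400654902013
0.09 1 [ 0.195  0.606 -0.44   2.318  2.072  0.418 -0.684] 0.0004895658472672382 26.73641725357811
0.04 1 [ 0.223  0.728 -0.481  2.281  2.159  0.502 -0.737] 0.028003977096466584 26.738296446416257
```

Call:
carry_out(motion=[{"x": 9,"y": 4,"z": 16,"twist": 0,"claw": -0.35},{"x": 17,"y": 8,"z": 32,"twist": 0,"claw": -0.35},{"x": 26,"y": 13,"z": 48,"twist": 0,"claw": -0.35},{"x": 35,"y": 17,"z": 64,"twist": 0,"claw": -0.35},{"x": 43,"y": 21,"z": 80,"twist": 0,"claw": -0.35},{"x": 52,"y": 25,"z": 96,"twist": 0,"claw": -0.35},{"x": 60,"y": 29,"z": 111,"twist": 0,"claw": -0.35},{"x": 69,"y": 34,"z": 127,"twist": 0,"claw": -0.35}])

```text
t: 21.3
tcp_pos: [0.4805, -0.0257, 0.2865]
tool_rot: [-3.127, 0.466, 3.033]
force: [-0.3, -0.9, -0.4]
width: 0.0576
grasp_force: 0.0
```

```bash
python3 to.py .14
```

```text
t 21.3 q [-0.3223  0.3025  0.2675  2.3549  0.518   0.0441  0.8614] tcp [ 0.4805 -0.0257  0.2865] tilt 26.737096386318356 ydock [ 0.0035  0.9999 -0.0128] F [-0.328  -0.8586 -0.3795] w 0.057640061501681106 0.0
move [-2.9 -0.1 69. ]
```

Reality matches my model (q5 = 0.518). I'll keep going in along the pocket axis.

Call:
carry_out(motion=[{"x": 0,"y": 0,"z": 8,"twist": 0,"claw": -0.35},{"x": -1,"y": 0,"z": 17,"twist": 0,"claw": -0.35},{"x": -1,"y": 0,"z": 26,"twist": 0,"claw": -0.35},{"x": -2,"y": 0,"z": 35,"twist": 0,"claw": -0.35},{"x": -2,"y": 0,"z": 44,"twist": 0,"claw": -0.35},{"x": -3,"y": 0,"z": 53,"twist": 0,"claw": -0.35},{"x": -3,"y": 0,"z": 61,"twist": 0,"claw": -0.35},{"x": -3,"y": 0,"z": 69,"twist": 0,"claw": -0.35}])

```text
t: 22.1
tcp_pos: [0.5151, -0.0299, 0.2262]
tool_rot: [-3.129, 0.468, 3.033]
force: [-0.4, 0.9, -0.7]
width: 0.0574
grasp_force: 0.0
```

```bash
python3 to.py .065
python3 - <<'E'
from srch import *
q=rel.s["qpos"].copy()
P,M=fk2(q);a=np.degrees(np.arccos(-M[2,2]))
for h in(.07,.02,.005):
    q,n=goto(q,pk+ax*h,0);P,M=fk2(q);print(h,n,q,np.linalg.norm(P-pk-ax*h)*1000,np.degrees(np.arccos(-M[2,2])))
E
```

```text
t 22.1 q [ 0.1022  0.4719 -0.2961  2.3411  1.9896  0.2773 -0.6179] tcp [ 0.5151 -0.0299  0.2262] tilt 26.822177026438457 ydock [ 0.0025  0.9999 -0.011 ] F [-0.3719  0.9236 -0.7089] w 0.057395352146964146 0.0
move [-3.1  0.1 74.3]
0.07 1 [ 0.194  0.651 -0.43   2.308  2.158  0.435 -0.752] 0.0007334675482952758 26.82220754580438
0.02 1 [ 0.217  0.769 -0.46   2.264  2.229  0.51  -0.787] 0.030664743923820254 26.82330836913224
0.005 1 [ 0.221  0.802 -0.464  2.248  2.246  0.527 -0.792] 0.002214410021068908 26.823335835363668
```

Call:
carry_out(motion=[{"x": 0,"y": 0,"z": 9,"twist": 0,"claw": -0.35},{"x": 0,"y": 0,"z": 18,"twist": 0,"claw": -0.35},{"x": 1,"y": 0,"z": 28,"twist": 0,"claw": -0.35},{"x": 1,"y": 0,"z": 38,"twist": 0,"claw": -0.35},{"x": 1,"y": 0,"z": 48,"twist": 0,"claw": -0.35},{"x": 1,"y": 0,"z": 58,"twist": 0,"claw": -0.35},{"x": 1,"y": 0,"z": 67,"twist": 0,"claw": -0.35},{"x": 1,"y": 0,"z": 74,"twist": 0,"claw": -0.35}])

```text
t: 22.9
tcp_pos: [0.546, -0.0349, 0.1583]
tool_rot: [-3.127, 0.464, 3.033]
force: [0.2, -0.3, 0.6]
width: 0.0578
grasp_force: 0.0
```

```bash
python3 to.py .004
python3 - <<'E'
from h import *
c=capture("scene");t=capture("top")
cv2.imwrite("pics/pre2.png",np.hstack([cv2.resize(i[y:y+90,x:x+120],(400,300)) for i,x,y in((t,330,150),(c,205,220))])[:,:,::-1])
E
```

```text
t 22.9 q [ 0.2023  0.669  -0.4459  2.3168  2.1719  0.4593 -0.7671] tcp [ 0.546  -0.0349  0.1583] tilt 26.600378582688073 ydock [ 0.0034  0.9999 -0.013 ] F [ 0.2004 -0.2545  0.5689] w 0.05784467960371268 0.0
move [-9.4  1.6 60.5]
```

View pics/pre2.png

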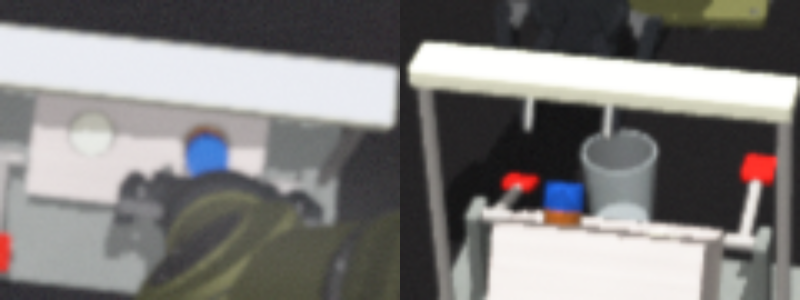

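The left crop shows the gripper in front of the raised cap at (207,155). The right crop shows the two fingertips at (530,110) and (608,120) above the cap at (563,195). I'll check the lateral alignment by projecting points.

Run:
```python
from rel import *
def proj(n,X):
    p=camera_params(n);c=np.linalg.inv(p["T"])@np.r_[X,1];K=p["mtx"];return K[0,2]+K[0,0]*c[0]/-c[2],K[1,2]-K[1,1]*c[1]/-c[2]
print("exp cap mid back",[proj("scene",pk+ax*h) for h in(.03,.02,.01)],[proj("scene",pk+ax*.02+X*.016)])
c=capture("scene");b,l=blobs(c,(100,150,60),(125,255,255),8,(230,250,60,60));print(b)
t=capture("top");b,l=blobs(t,(100,150,60),(125,255,255),8,(330,150,100,80));print(b,"exp top",proj("top",pk+ax*.03),proj("top",pk+ax*.02))
print("fingers exp",[proj("scene",P+M@np.array([0,sg*(s["width"]/2),-.005])) for sg in(1,-1)])
```

```text
exp cap mid back [(np.float64(254.4552796283292), np.float64(275.2433399836522)), (np.float64(254.1575146595964), np.float64(278.8892762201684)), (np.float64(253.85991624770602), np.float64(282.5331730776744))] [(np.float64(252.72909877641473), np.float64(279.49636886845315))]
[(array([253.6, 278. ]), array([248, 274,  12,   9, 101], dtype=int32))]
[(array([391.5, 195.9]), array([387, 191,  10,  11,  93], dtype=int32))] exp top (np.float64(391.9134638216772), np.float64(196.64783750781032)) (np.float64(391.6804921094032), np.float64(195.56113152863372))
fingers exp [(np.float64(266.09818719123496), np.float64(261.6457199442149)), (np.float64(245.66672264853065), np.float64(259.35004004281524))]
```

Call:
carry_out(motion=[{"x": -1,"y": 0,"z": 9,"twist": 0,"claw": -0.35},{"x": -2,"y": 1,"z": 18,"twist": 0,"claw": -0.35},{"x": -3,"y": 1,"z": 27,"twist": 0,"claw": -0.35},{"x": -4,"y": 1,"z": 36,"twist": 0,"claw": -0.35},{"x": -4,"y": 2,"z": 45,"twist": 0,"claw": -0.35},{"x": -5,"y": 2,"z": 53,"twist": 0,"claw": -0.35},{"x": -5,"y": 2,"z": 59,"twist": 0,"claw": -0.35},{"x": -5,"y": 2,"z": 60,"twist": 0,"claw": -0.35}])

```text
t: 23.9
tcp_pos: [0.577, -0.0373, 0.1069]
tool_rot: [-3.127, 0.463, 3.033]
force: [0.5, 0.8, 0.1]
width: 0.058
grasp_force: 0.0
```

```bash
python3 to.py .004
```

```text
t 23.9 q [ 0.2203  0.8065 -0.4684  2.2565  2.245   0.5367 -0.7965] tcp [ 0.577  -0.0373  0.1069] tilt 26.56845292654955 ydock [ 0.0038  0.9999 -0.013 ] F [0.4739 0.7795 0.1407] w 0.057971914462843194 0.0
move [-4.6 -0.3  0.6]
```

Call:
carry_out(motion=[{"x": 0,"y": 0,"z": 0,"twist": 0,"claw": 0.1},{"x": 0,"y": 0,"z": 0,"twist": 0,"claw": 0.3},{"x": 0,"y": 0,"z": 0,"twist": 0,"claw": 1},{"x": 0,"y": 0,"z": 0,"twist": 0,"claw": 1},{"x": 0,"y": 0,"z": 0,"twist": 0,"claw": 1},{"x": 0,"y": 0,"z": 0,"twist": 0,"claw": 1},{"x": 0,"y": 0,"z": 0,"twist": 0,"claw": 1},{"x": 0,"y": 0,"z": 0,"twist": 0,"claw": 1}], force=40)

```text
t: 24.7
tcp_pos: [0.5769, -0.0371, 0.1079]
tool_rot: [-3.127, 0.464, 3.033]
force: [-1.2, -0.3, 2.8]
width: 0.0302
grasp_force: 39.6
```

```bash
cat >> to.py <<'E'
print("axis dir in tool",M.T@ax)
E
python3 to.py .004
```

```text
t 24.7 q [ 0.22    0.8045 -0.4687  2.2572  2.2447  0.5363 -0.7963] tcp [ 0.5769 -0.0371  0.1079] tilt 26.62184387873381 ydock [ 0.0032  0.9999 -0.0131] F [-1.2493 -0.3424  2.7827] w 0.030233102121631543 39.57963287830353
move [-4.3 -0.5  1.5]
axis dir in tool [ 0.0591 -0.0129 -0.9981]
```

Call:
carry_out(motion=[{"x": 0.5,"y": 0,"z": -8,"twist": 0,"claw": 1},{"x": 1,"y": 0,"z": -18,"twist": 0,"claw": 1},{"x": 2,"y": 0,"z": -30,"twist": 0,"claw": 1},{"x": 2.5,"y": -0.5,"z": -42,"twist": 0,"claw": 1},{"x": 3,"y": -0.5,"z": -55,"twist": 0,"claw": 1},{"x": 4,"y": -1,"z": -68,"twist": 0,"claw": 1},{"x": 5,"y": -1,"z": -80,"twist": 0,"claw": 1},{"x": 5,"y": -1,"z": -88,"twist": 0,"claw": 1}])

```text
t: 25.5
tcp_pos: [0.5326, -0.032, 0.1854]
tool_rot: [-3.127, 0.465, 3.033]
force: [0.2, 0.3, -1.2]
width: 0.0305
grasp_force: 39.6
```

```bash
python3 to.py .09
python3 - <<'E'
from h import *
c=capture("scene");t=capture("top")
cv2.imwrite("pics/pull.png",np.hstack([cv2.resize(i[y:y+90,x:x+120],(400,300)) for i,x,y in((t,330,150),(c,205,220))])[:,:,::-1])
E
```

```text
t 25.5 q [ 0.1751  0.5917 -0.4099  2.3326  2.1105  0.3986 -0.7259] tcp [ 0.5326 -0.032   0.1854] tilt 26.64857853043131 ydock [ 0.003   0.9999 -0.0132] F [ 0.1983  0.2863 -1.1886] w 0.03048894952044819 39.600316286087036
move [-4.3 -0.5  5. ]
axis dir in tool [ 0.0587 -0.0129 -0.9982]
```

View pics/pull.png

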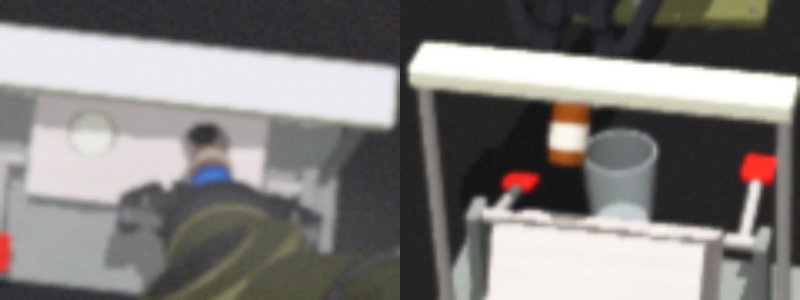

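The bottle is out of its pocket and held in the fingers, with its amber body at (570,135) in the right crop. The tool has to come back upright now. I'll use the model to find where pressing on the reach limit untilts it fastest.

```bash
cat > unt.py <<'E'
from srch import *
axT=rel.M.T@ax
def bt(q):return np.degrees(np.arccos((fk2(q)[1]@axT)[2]))
def one(seed):
    r=np.random.default_rng(seed);q=rel.s["qpos"].copy()
    W0=np.array([.45,-.02,.33]);W=np.array([r.uniform(.3,.8),r.uniform(-.3,.35),r.uniform(.22,.75)])
    dw=r.normal(size=3);dw[1]*=.3;dw/=np.linalg.norm(dw);tw=r.choice([0,0,0,-90,90])
    q,n0=goto(q,W0,0);q,n=goto(q,W,tw);N=n+n0;b=[bt(q)];zs=[fk2(q)[0]]
    for c in range(4):
        Mc=fk2(q)[1];v=Mc.T@dw*800
        q=call(q,[tuple(v)+(0,)]*8,**K);b.append(bt(q));zs.append(fk2(q)[0])
    zs=np.array(zs);ok=zs[:,2].min()>.2 and np.hypot(zs[:,0],zs[:,1]).min()>.28
    return ok,b,W,dw,tw,N,q,zs[-1]
if __name__=="__main__":
    import os
    with Pool(os.cpu_count()) as p:L=p.map(one,range(240))
    L=[l for l in L if l[0]];L.sort(key=lambda l:l[1][-1])
    for l in L[:10]:print(np.round(l[1],1),l[2],l[3],l[4],l[5],l[6],l[7])
E
time timeout 560 python3 unt.py
```

```text
[25.8 25.8 25.6 25.1 24.5] [ 0.527 -0.129  0.698] [-0.824  0.564  0.054] -90 3 [-0.087 -0.46  -1.47   1.131 -0.027  2.09   1.464] [-0.147  0.251  0.707]
[27.8 27.8 27.5 26.4 24.8] [0.572 0.247 0.618] [-0.942  0.168  0.29 ] 90 3 [-2.781  0.763  0.335  0.658  0.028  2.09  -2.58 ] [-0.492  0.36   0.516]
[26.1 26.1 26.1 25.8 25.3] [0.694 0.242 0.51 ] [-0.933  0.336 -0.128] -90 3 [-2.516  1.368  1.004  0.13  -0.691  2.057  0.72 ] [-0.533  0.562  0.228]
[27.8 27.8 27.7 27.4 27. ] [ 0.39  -0.041  0.694] [-0.548  0.777  0.308] 90 3 [ 0.402 -0.46  -1.47   0.894 -0.05   2.09  -1.234] [-0.03   0.338  0.77 ]
[30.1 30.1 30.1 29.  27.4] [0.556 0.318 0.296] [-0.928  0.193  0.318] 0 2 [-2.783  0.968  0.742  0.505 -0.307  2.09  -0.864] [-0.534  0.41   0.446]
[30.1 30.1 30.1 29.6 28.1] [0.63  0.094 0.225] [-0.916  0.304  0.264] 0 2 [-2.683  0.975  0.232  0.463  0.033  2.09  -1.037] [-0.545  0.416  0.414]
[26.1 26.4 27.  27.7 28.4] [0.351 0.193 0.507] [0.431 0.729 0.531] -90 3 [-1.106  0.91   1.006  0.13  -0.482  1.855  2.258] [0.545 0.598 0.609]
[30.1 30.1 30.1 29.9 28.4] [0.767 0.211 0.644] [-0.984  0.168 -0.057] 0 3 [-2.798  1.042  0.577  0.451 -0.266  2.09  -1.016] [-0.581  0.375  0.389]
[25.8 25.9 26.8 27.8 28.6] [ 0.407 -0.2    0.572] [0.942 0.331 0.053] -90 3 [-0.31   1.284 -0.038  0.13   0.274  1.274  2.66 ] [1.014 0.2   0.268]
[26.1 26.9 27.5 28.2 28.7] [0.732 0.256 0.65 ] [0.125 0.71  0.693] -90 3 [-1.274  0.756  1.006  0.13  -0.371  2.04   2.224] [0.412 0.564 0.713]
real	1m19.512s
user	4m58.054s
sys	0m0.318s
```

```bash
cat > greedy.py <<'E'
from unt import *
dirs=[np.array([np.cos(e)*np.cos(a),np.cos(e)*np.sin(a),np.sin(e)]) for e in np.radians([-60,-20,20,60]) for a in np.radians(range(0,360,45))]+[np.array([0,0,1.]),np.array([0,0,-1.])]
def ok(P):return P[2]>.2 and np.hypot(P[0],P[1])>.25 and not(P[0]>.5 and abs(P[1])<.22 and P[2]<.36)
def g(W):
    q=rel.s["qpos"].copy();q,_=goto(q,np.array([.45,-.02,.33]),0)
    for w in W:q,_=goto(q,np.array(w),0)
    out=[f"{W} {bt(q):.1f} {q}"]
    for c in range(6):
        best=None;Mc=fk2(q)[1]
        for d in dirs:
            q2=call(q,[tuple(Mc.T@d*800)+(0,)]*8,**K);P=fk2(q2)[0]
            if ok(P) and (best is None or bt(q2)<best[0]-1e-3):best=(bt(q2),d,q2,P)
        q=best[2];out.append(f"   {best[0]:.1f} dir {best[1]} P {best[3]} q {q}")
    return "\n".join(out)
if __name__=="__main__":
    with Pool(4) as p:
        for o in p.imap(g,[([.42,-.02,.26],),([.4,.2,.3],),([.42,.0,.5],[.36,.1,.35]),([.2,.5,.55],[-.3,.4,.6])]):print(o,flush=True)
E
nproc; time timeout 400 python3 greedy.py
```

```text
4
([0.42, -0.02, 0.26],) 30.1 [ 0.208  0.315 -0.521  2.523  1.865  0.346 -0.605]
   29.3 dir [-0.94   0.    -0.342] P [0.305 0.007 0.33 ] q [ 0.868 -0.083 -1.138  2.56   0.514  0.231  0.695]
   28.6 dir [-0.5    0.    -0.866] P [0.289 0.068 0.32 ] q [ 1.313 -0.352 -1.47   2.56  -0.772  0.265  1.946]
   27.9 dir [-0.354 -0.354 -0.866] P [0.305 0.009 0.32 ] q [ 1.599 -0.301 -1.47   2.56  -1.     0.303  2.444]
   27.3 dir [-0.5    0.    -0.866] P [0.286 0.074 0.311] q [ 1.413 -0.437 -1.47   2.56  -1.     0.361  2.221]
   26.6 dir [-0.354 -0.354 -0.866] P [0.297 0.025 0.315] q [ 1.579 -0.358 -1.47   2.56  -1.     0.349  2.404]
   26.1 dir [-0.354 -0.354 -0.866] P [ 0.28  -0.095  0.318] q [ 1.863 -0.084 -1.47   2.56  -0.671  0.247  2.457]
([0.4, 0.2, 0.3],) 30.1 [-0.362  0.313 -0.659  2.295  1.097  0.696 -0.427]
   29.5 dir [-0.664 -0.664 -0.342] P [0.283 0.064 0.331] q [ 0.532 -0.089 -1.172  2.56   0.714  0.38   0.168]
   28.7 dir [-0.354 -0.354 -0.866] P [0.329 0.006 0.309] q [ 0.908  0.171 -1.47   2.56   1.179  0.49  -0.125]
   27.9 dir [-0.5    0.    -0.866] P [0.372 0.068 0.248] q [ 
[... 1263 characters left out ...]
  0.    -0.342] P [-0.582  0.352  0.394] q [-2.775  0.996  0.247  0.482 -0.028  2.09  -1.142]
   27.2 dir [-0.5    0.     0.866] P [-0.544  0.27   0.494] q [-2.906  0.781  0.326  0.68  -0.061  2.09  -1.18 ]
   25.4 dir [-0.94   0.     0.342] P [-0.638  0.203  0.428] q [-2.952  0.924  0.091  0.507  0.009  2.09  -1.41 ]
   23.8 dir [-0.354  0.354  0.866] P [-0.554  0.257  0.52 ] q [-2.926  0.747  0.307  0.647 -0.051  2.09  -1.208]
   22.4 dir [-0.664  0.664  0.342] P [-0.578  0.386  0.458] q [-2.755  0.938  0.361  0.402 -0.085  2.09  -1.051]
   21.1 dir [-0.5    0.     0.866] P [-0.546  0.298  0.543] q [-2.855  0.73   0.235  0.588  0.026  2.09  -1.165]
real	1m6.606s
user	3m33.185s
sys	0m0.567s
```

Run:
```python
from unt import *
from h import *
t=cv2.imread("pics/top0.png");g=cv2.cvtColor(t,cv2.COLOR_BGR2GRAY)[215:300,205:290]
m=((g>120)&(g<215)).astype(np.uint8)
print(np.percentile(g[25:45,35:50],[5,50,95]),g[14,14:20],g[40,12:30],g[40,60:76])
c=cv2.HoughCircles(cv2.resize(g,None,fx=4,fy=4,interpolation=3),cv2.HOUGH_GRADIENT,2,400,param1=60,param2=20,minRadius=75,maxRadius=105)
print(c)
for x,y,r in c[0]:
    px=(x/4+205-.4,y/4+215-.4);print(px,r/4,plane("top",px,.06))
for tw in(-180,180,0):
    q=rel.s["qpos"].copy();q,_=goto(q,np.array([.485,-.03,.275]),0);print(tw,q)
    for W,f in (([.46,.03,.30],.35),([.45,.17,.30],.35),([.43,.31,.26],.3)):
        q,n=goto(q,np.array(W),tw*f);print(n,W,q,fk2(q)[0],"bottle tilt",bt(q))
    q,n=goto(q,np.array([.43,.31,.13]),0);print(q,fk2(q)[0],bt(q),fk2(q)[1]@axT)
```

```text
[205. 207. 209.] [117 191 224 234 235 236] [108 183 220 233 235 236 236 234 226 217 209 207 208 206 206 208 206 207] [209 210 209 206 203 221 233 236 237 237 236 231 217 176 112  61]
[[[175.  143.   88.4]]]
(np.float32(248.35), np.float32(250.35)) 22.1 [0.45  0.313 0.06 ]
-180 [-0.237  0.329  0.174  2.36   1.533  0.045 -0.148]
1 [0.46, 0.03, 0.3] [-0.133  0.247 -0.225  2.353  1.141  0.291  1.152] [0.46 0.03 0.3 ] bottle tilt 27.631834078244456
1 [0.45, 0.17, 0.3] [-0.323  0.322 -0.496  2.247  1.092  0.589  1.952] [0.45 0.17 0.3 ] bottle tilt 24.193483113138967
1 [0.43, 0.31, 0.26] [-0.541  0.52  -0.648  2.106  1.151  0.834  2.589] [0.43 0.31 0.26] bottle tilt 23.455616830162487
[-0.626  0.773 -0.559  2.228  1.591  0.802  2.092] [0.43 0.31 0.13] 23.45560431537107 [-0.392  0.071  0.917]
180 [-0.237  0.329  0.174  2.36   1.533  0.045 -0.148]
1 [0.46, 0.03, 0.3] [-0.498  0.249  0.247  2.368  0.88   0.158 -0.759] [0.46 0.03 0.3 ] bottle tilt 29.0638078971797
1 [0.45, 0.17, 0.3] [-1.129  0.346  0.61   2.282  0.464  0.24  -1.756] [0.45 0.17 0.3 ] bottle tilt 25.658326997673864
1 [0.43, 0.31, 0.26] [-1.452  0.58   0.776  2.149 -0.06   0.275 -2.449] [0.43 0.31 0.26] bottle tilt 23.455082339075407
[-1.345  0.801  0.624  2.193 -0.773  0.04  -1.845] [0.436 0.327 0.148] 23.04517812202721 [-0.383  0.081  0.92 ]
0 [-0.237  0.329  0.174  2.36   1.533  0.045 -0.148]
1 [0.46, 0.03, 0.3] [-0.289  0.243 -0.026  2.36   1.069  0.234  0.134] [0.46 0.03 0.3 ] bottle tilt 30.00484955561181
1 [0.45, 0.17, 0.3] [-0.607  0.297 -0.115  2.26   0.989  0.459 -0.129] [0.45 0.17 0.3 ] bottle tilt 30.004899088900288
1 [0.43, 0.31, 0.26] [-0.872  0.463 -0.147  2.122  0.996  0.59  -0.394] [0.43 0.31 0.26] bottle tilt 30.004939552877563
[-0.956  0.726 -0.026  2.246  1.678  0.435 -1.154] [0.43 0.31 0.13] 30.00492153070676 [-0.497  0.056  0.866]
```

Run:
```python
from rel import *
Pn,Mn=P.copy(),M.copy()
for W,tw in(([.485,-.03,.28],0),([.46,.03,.30],-63),([.45,.17,.30],-63),([.435,.31,.24],-54)):
    print(np.round(Mn.T@(np.array(W)-Pn)*1000,1),tw);Pn=np.array(W);Mn=Mn@R.from_euler("z",np.radians(tw)).as_matrix()
```

```text
[   0.6   -4.8 -106. ] 0
[ 19.   56.5 -32.8] -63
[-112.7   82.5  -13.3] -63
[-143.4  -37.7   38.1] -54
```

Call:
carry_out(motion=[{"x": 1,"y": 0,"z": -10,"twist": 0,"claw": 1},{"x": 1,"y": -1,"z": -24,"twist": 0,"claw": 1},{"x": 1,"y": -2,"z": -40,"twist": 0,"claw": 1},{"x": 1,"y": -3,"z": -56,"twist": 0,"claw": 1},{"x": 1,"y": -3,"z": -72,"twist": 0,"claw": 1},{"x": 1,"y": -4,"z": -86,"twist": 0,"claw": 1},{"x": 1,"y": -5,"z": -98,"twist": 0,"claw": 1},{"x": 1,"y": -5,"z": -106,"twist": 0,"claw": 1}])

```text
t: 26.4
tcp_pos: [0.4857, -0.0308, 0.2779]
tool_rot: [-3.126, 0.466, 3.033]
force: [0.2, 0.0, -1.4]
width: 0.0303
grasp_force: 39.7
```

Call:
carry_out(motion=[{"x": 2,"y": 7,"z": -4,"twist": -7,"claw": 1},{"x": 5,"y": 14,"z": -8,"twist": -15,"claw": 1},{"x": 7,"y": 21,"z": -12,"twist": -23,"claw": 1},{"x": 10,"y": 28,"z": -16,"twist": -31,"claw": 1},{"x": 12,"y": 36,"z": -20,"twist": -39,"claw": 1},{"x": 14,"y": 43,"z": -25,"twist": -47,"claw": 1},{"x": 17,"y": 50,"z": -29,"twist": -55,"claw": 1},{"x": 19,"y": 56,"z": -33,"twist": -63,"claw": 1}])

```text
t: 27.2
tcp_pos: [0.4602, 0.0294, 0.297]
tool_rot: [-2.715, 0.19, -2.107]
force: [-0.5, -0.3, -0.0]
width: 0.0307
grasp_force: 39.6
```

```bash
python3 to.py "[.45,.17,.30]"
```

```text
t 27.2 q [-0.1106  0.2549 -0.2512  2.3557  1.173   0.2957  1.125 ] tcp [0.4602 0.0294 0.297 ] tilt 26.60169031284975 ydock [-0.7976  0.446  -0.406 ] F [-0.516  -0.3013 -0.0099] w 0.030705830668138055 39.60341155529022
move [-114.2   81.2  -16.1]
axis dir in tool [ 0.0386  0.0472 -0.9981]
```

Call:
carry_out(motion=[{"x": -14,"y": 10,"z": -2,"twist": -7,"claw": 1},{"x": -29,"y": 20,"z": -4,"twist": -15,"claw": 1},{"x": -43,"y": 30,"z": -6,"twist": -23,"claw": 1},{"x": -57,"y": 41,"z": -8,"twist": -31,"claw": 1},{"x": -71,"y": 51,"z": -10,"twist": -39,"claw": 1},{"x": -86,"y": 61,"z": -12,"twist": -47,"claw": 1},{"x": -100,"y": 71,"z": -14,"twist": -55,"claw": 1},{"x": -114,"y": 81,"z": -16,"twist": -63,"claw": 1}])

```text
t: 28.0
tcp_pos: [0.4509, 0.17, 0.3001]
tool_rot: [-2.766, -0.28, -1.102]
force: [-0.1, -0.3, -0.5]
width: 0.0309
grasp_force: 39.5
```

Call:
carry_out(motion=[{"x": -18,"y": -5,"z": 5,"twist": -7,"claw": 1},{"x": -36,"y": -9,"z": 10,"twist": -14,"claw": 1},{"x": -54,"y": -14,"z": 14,"twist": -21,"claw": 1},{"x": -72,"y": -19,"z": 19,"twist": -28,"claw": 1},{"x": -90,"y": -24,"z": 24,"twist": -35,"claw": 1},{"x": -108,"y": -28,"z": 29,"twist": -42,"claw": 1},{"x": -126,"y": -33,"z": 33,"twist": -49,"claw": 1},{"x": -143,"y": -38,"z": 38,"twist": -54,"claw": 1}])

```text
t: 28.8
tcp_pos: [0.4363, 0.3099, 0.24]
tool_rot: [3.124, -0.464, -0.103]
force: [0.9, -0.0, -0.2]
width: 0.0311
grasp_force: 39.6
```

```bash
python3 to.py "[.435,.31,.24]"
python3 - <<'E'
from rel import *
# amber bottle/cap in the two views to gauge the tilt of the held bottle
c=capture("scene");t=capture("top")
cv2.imwrite("pics/hold.png",np.hstack([cv2.resize(i[y:y+120,x:x+160],(400,300)) for i,x,y in((t,170,190),(c,310,190))])[:,:,::-1])
axT=np.array([-.0587,.0129,-.998]) # after half turn
print("bottle axis est",M@axT)
E
```

```text
t 28.8 q [-0.5378  0.561  -0.6444  2.1185  1.2145  0.824   2.5352] tcp [0.4363 0.3099 0.24  ] tilt 26.575874040460324 ydock [ 0.0005 -0.9999  0.0159] F [ 0.8556 -0.0189 -0.2188] w 0.031068297785535756 39.558677673339844
move [-1.1  0.  -0.6]
axis dir in tool [-0.06    0.0135 -0.9981]
bottle axis est [-0.4956  0.0562  0.8665]
```

View pics/hold.png

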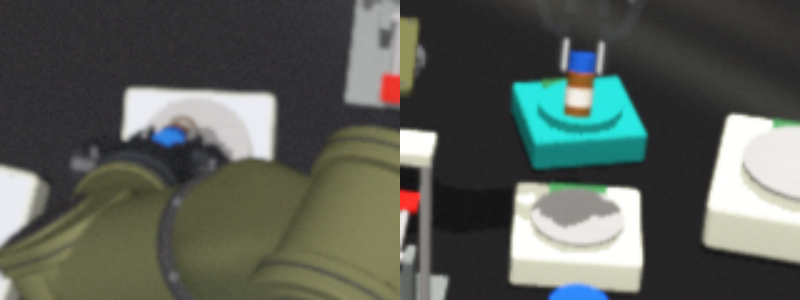

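The last view shows the blue-capped bottle hanging firmly in the fingers above the small white balance; the turquoise one only lies behind it in the scene view. The bottle leans about 23°. I'll set its lower edge on the pan, then swing it upright about that edge.

```bash
cat > place.py <<'E'
from rel import *
axT=np.array([.0587,-.0129,-.998]);axT/=np.linalg.norm(axT)
b=M@axT;u=-b*[1,1,0];u/=np.linalg.norm(u)
bc=P+M@np.array([-.0069,.0001,.0454])
dn=-np.array([0,0,1])+b*b[2];dn/=np.linalg.norm(dn);E=bc+.016*dn
pan=np.array([.450,.313,.06])
if __name__=="__main__":
    print("t",s["t"],"tilt",np.degrees(np.arccos(b[2])),"E",E,"u",u,"F",s["force"],"w",s["width"],s["grasp_force"],s["tcp_pos"])
    print("to touch",np.round(M.T@(pan-.016*u-E)*1000,1),"u tool",M.T@u,"down tool",M.T@[0,0,-1])
    c=capture("scene");print([x[0] for x in blobs(c,(100,150,60),(125,255,255),8,(360,190,50,90))[0]],[x[0] for x in blobs(c,(3,150,40),(18,255,200),8,(360,190,50,90))[0]])
    t=capture("top");print([(x[0],x[1][4]) for x in blobs(t,(100,150,60),(125,255,255),8,(215,215,70,70))[0]])
E
python3 place.py
```

```text
t 28.9 tilt 23.140812080929603 E [0.4351 0.3121 0.1895] u [ 0.985  -0.1728 -0.    ] F [ 0.8103  0.3951 -0.4124] w 0.0306580742450983 39.636778235435486 [0.4357 0.3117 0.2395]
to touch [-58.8  -5.2 115.3] u tool [0.8932 0.062  0.4454] down tool [-0.4456 -0.0125  0.8952]
[array([383.5, 214.2])] [array([382.9, 222. ]), array([381.5, 234.4])]
[(array([238.6, 244.3]), np.int32(75))]
```

Call:
carry_out(motion=[{"x": -7,"y": -1,"z": 14,"twist": 0,"claw": 1},{"x": -15,"y": -1,"z": 30,"twist": 0,"claw": 1},{"x": -24,"y": -2,"z": 47,"twist": 0,"claw": 1},{"x": -33,"y": -3,"z": 64,"twist": 0,"claw": 1},{"x": -41,"y": -4,"z": 80,"twist": 0,"claw": 1},{"x": -48,"y": -4,"z": 94,"twist": 0,"claw": 1},{"x": -53,"y": -5,"z": 104,"twist": 0,"claw": 1},{"x": -55,"y": -5,"z": 108,"twist": 0,"claw": 1}])

```text
t: 29.8
tcp_pos: [0.4366, 0.311, 0.1188]
tool_rot: [3.125, -0.464, -0.11]
force: [0.9, -0.5, -0.9]
width: 0.0306
grasp_force: 39.6
```

```bash
python3 place.py
```

```text
t 29.8 tilt 23.292046523274674 E [0.4361 0.3113 0.0688] u [ 0.9829 -0.1843 -0.    ] F [ 0.9204 -0.4784 -0.8653] w 0.030608743410299726 39.646305441856384 [0.4366 0.311  0.1188]
to touch [-6.  -4.5  6.7] u tool [0.8916 0.0675 0.4477] down tool [-0.4478 -0.015   0.894 ]
[array([380.5, 250.5])] [array([379.9, 258.2]), array([378.3, 270.1])]
[]
```

Call:
carry_out(motion=[{"x": -2,"y": -2,"z": 2,"twist": 0,"claw": 1},{"x": -4,"y": -3,"z": 4,"twist": 0,"claw": 1},{"x": -5,"y": -4,"z": 5,"twist": 0,"claw": 1},{"x": -5.5,"y": -4.5,"z": 6,"twist": 0,"claw": 1},{"x": -6,"y": -4.5,"z": 6.7,"twist": 0,"claw": 1},{"x": -6,"y": -4.5,"z": 6.7,"twist": 0,"claw": 1},{"x": -6,"y": -4.5,"z": 6.7,"twist": 0,"claw": 1},{"x": -6,"y": -4.5,"z": 6.7,"twist": 0,"claw": 1}])

```text
t: 30.7
tcp_pos: [0.4346, 0.3175, 0.1107]
tool_rot: [3.127, -0.465, -0.109]
force: [-0.7, 1.6, 1.6]
width: 0.0307
grasp_force: 39.8
```

Call:
carry_out(motion=[{"x": -0.2,"y": 0,"z": 0.5,"twist": 0,"claw": 1},{"x": -0.4,"y": 0,"z": 0.9,"twist": 0,"claw": 1},{"x": -0.6,"y": 0,"z": 1.3,"twist": 0,"claw": 1},{"x": -0.8,"y": 0,"z": 1.6,"twist": 0,"claw": 1},{"x": -0.8,"y": 0,"z": 1.6,"twist": 0,"claw": 1},{"x": -0.8,"y": 0,"z": 1.6,"twist": 0,"claw": 1},{"x": -0.8,"y": 0,"z": 1.6,"twist": 0,"claw": 1},{"x": -0.8,"y": 0,"z": 1.6,"twist": 0,"claw": 1}])

```text
t: 31.5
tcp_pos: [0.435, 0.3175, 0.1103]
tool_rot: [3.127, -0.468, -0.109]
force: [-4.0, 0.1, 14.5]
width: 0.0309
grasp_force: 41.1
```

```bash
python3 place.py
```

```text
t 31.5 tilt 23.47569002488764 E [0.4347 0.3178 0.0603] u [ 0.9845 -0.1755 -0.    ] F [-3.9962  0.1264 14.4963] w 0.030861413244405788 41.09008312225342 [0.435  0.3175 0.1103]
to touch [-0.4  2.1  0.2] u tool [0.8906 0.0615 0.4507] down tool [-0.4508 -0.0126  0.8925]
[array([382.5, 252.8])] [array([381.9, 260.2]), array([380.1, 272.2])]
[]
```

Call:
carry_out(motion=[{"x": 0,"y": 0,"z": 0,"twist": 0,"claw": 1},{"x": 1.8,"y": 0.1,"z": 0.9,"twist": 0,"claw": 1},{"x": 3.6,"y": 0.2,"z": 1.8,"twist": 0,"claw": 1},{"x": 5.4,"y": 0.4,"z": 2.7,"twist": 0,"claw": 1},{"x": 7.1,"y": 0.5,"z": 3.6,"twist": 0,"claw": 1},{"x": 8.9,"y": 0.6,"z": 4.5,"twist": 0,"claw": 1},{"x": 10.7,"y": 0.7,"z": 5.4,"twist": 0,"claw": 1},{"x": 10.7,"y": 0.7,"z": 5.4,"twist": 0,"claw": 1}], force=20)

```text
t: 32.4
tcp_pos: [0.446, 0.3163, 0.1098]
tool_rot: [3.129, -0.465, -0.108]
force: [-3.8, 0.3, 11.4]
width: 0.0306
grasp_force: 42.5
```

```bash
python3 place.py
```

```text
t 32.4 tilt 23.32004253876806 E [0.4455 0.3166 0.0598] u [ 0.9851 -0.1721 -0.    ] F [-3.8205  0.3142 11.4329] w 0.030578344348426597 42.52476453781128 [0.446  0.3163 0.1098]
to touch [-9.9  2.2 -5.2] u tool [0.8919 0.0592 0.4483] down tool [-0.4484 -0.0115  0.8937]
[array([382.4, 254.4])] [array([381.6, 262.2]), array([380.7, 273.8])]
[]
```

The bottle edge slid instead of pivoting because the grip is too tight. I'll go back, set down lightly, then loosen the fingers gradually while swinging the top over.

Call:
carry_out(motion=[{"x": 1,"y": 0,"z": -2,"twist": 0,"claw": 1},{"x": 1.8,"y": 0,"z": -3.6,"twist": 0,"claw": 1},{"x": -3,"y": -0.3,"z": -6,"twist": 0,"claw": 1},{"x": -8,"y": -0.6,"z": -8.5,"twist": 0,"claw": 1},{"x": -11.6,"y": -0.9,"z": -10.3,"twist": 0,"claw": 1},{"x": -12.4,"y": -0.9,"z": -8.7,"twist": 0,"claw": 1},{"x": -13,"y": -0.9,"z": -7.5,"twist": 0,"claw": 1},{"x": -13,"y": -0.9,"z": -7.5,"twist": 0,"claw": 1}], force=20)

```text
t: 33.3
tcp_pos: [0.4317, 0.3181, 0.1099]
tool_rot: [3.127, -0.466, -0.108]
force: [-2.4, -0.4, 5.8]
width: 0.0305
grasp_force: 42.1
```

```bash
python3 place.py
```

```text
t 33.3 tilt 23.35644351838897 E [0.4313 0.3184 0.0599] u [ 0.9842 -0.1772 -0.    ] F [-2.4311 -0.4464  5.8372] w 0.030548693796803948 42.05595910549164 [0.4317 0.3181 0.1099]
to touch [2.9 2.2 1.4] u tool [0.8914 0.0632 0.4488] down tool [-0.4489 -0.0132  0.8935]
[array([382.8, 251.8])] [array([382.2, 259.4]), array([381. , 270.8])]
[]
```

Call:
carry_out(motion=[{"x": 0,"y": 0,"z": 0,"twist": 0,"claw": 0.3},{"x": 0,"y": 0,"z": 0,"twist": 0,"claw": 0.3},{"x": 0,"y": 0,"z": 0,"twist": 0,"claw": 0.295},{"x": 0,"y": 0,"z": 0,"twist": 0,"claw": 0.29},{"x": 0,"y": 0,"z": 0,"twist": 0,"claw": 0.285},{"x": 0,"y": 0,"z": 0,"twist": 0,"claw": 0.28},{"x": 0,"y": 0,"z": 0,"twist": 0,"claw": 0.28},{"x": 0,"y": 0,"z": 0,"twist": 0,"claw": 0.28}])

```text
t: 34.2
tcp_pos: [0.4317, 0.3181, 0.1099]
tool_rot: [3.127, -0.465, -0.109]
force: [-1.9, 0.5, 5.6]
width: 0.0307
grasp_force: 33.3
```

```bash
python3 place.py
```

```text
t 34.2 tilt 23.33697645886742 E [0.4313 0.3184 0.0599] u [ 0.9842 -0.177  -0.    ] F [-1.875   0.5287  5.5719] w 0.030729926379650305 33.30376625061035 [0.4317 0.3181 0.1099]
to touch [2.9 2.2 1.4] u tool [0.8916 0.0628 0.4485] down tool [-0.4486 -0.013   0.8936]
[array([382.8, 251.8])] [array([382.2, 259.4]), array([380.8, 270.8])]
[]
```

Call:
carry_out(motion=[{"x": 0,"y": 0,"z": 0,"twist": 0,"claw": 0.27},{"x": 0.9,"y": 0.1,"z": 0.4,"twist": 0,"claw": 0.265},{"x": 2.7,"y": 0.2,"z": 1.3,"twist": 0,"claw": 0.262},{"x": 5.3,"y": 0.4,"z": 2.7,"twist": 0,"claw": 0.26},{"x": 8,"y": 0.6,"z": 4,"twist": 0,"claw": 0.258},{"x": 10.7,"y": 0.8,"z": 5.4,"twist": 0,"claw": 0.256},{"x": 13.4,"y": 0.9,"z": 6.7,"twist": 0,"claw": 0.254},{"x": 16,"y": 1.1,"z": 8.1,"twist": 0,"claw": 0.252}])

```text
t: 35.1
tcp_pos: [0.4496, 0.3141, 0.1093]
tool_rot: [3.126, -0.464, -0.109]
force: [0.6, 0.4, -0.8]
width: 0.032
grasp_force: 0.8
```

```bash
python3 place.py
```

```text
t 35.1 tilt 23.29608816985903 E [0.4492 0.3144 0.0593] u [ 0.9835 -0.1809 -0.    ] F [ 0.5699  0.4112 -0.8401] w 0.03198702399437746 0.8145741373300552 [0.4496 0.3141 0.1093]
to touch [-13.1   0.3  -7.4] u tool [0.8917 0.0659 0.4478] down tool [-0.4479 -0.0143  0.894 ]
[array([381.7, 254.7])] [array([381.1, 263. ]), array([379.9, 273.9])]
[]
```

Call:
carry_out(motion=[{"x": 1.3,"y": 0.1,"z": 0.7,"twist": 0,"claw": 0.252},{"x": 2.7,"y": 0.2,"z": 1.3,"twist": 0,"claw": 0.252},{"x": 4,"y": 0.3,"z": 2,"twist": 0,"claw": 0.251},{"x": 5.3,"y": 0.4,"z": 2.7,"twist": 0,"claw": 0.251},{"x": 6.7,"y": 0.5,"z": 3.4,"twist": 0,"claw": 0.251},{"x": 8,"y": 0.6,"z": 4,"twist": 0,"claw": 0.25},{"x": 9.4,"y": 0.7,"z": 4.7,"twist": 0,"claw": 0.25},{"x": 10.7,"y": 0.8,"z": 5.4,"twist": 0,"claw": 0.25}])

```text
t: 36.0
tcp_pos: [0.4612, 0.3125, 0.1095]
tool_rot: [3.126, -0.464, -0.108]
force: [0.1, 0.1, 0.7]
width: 0.0322
grasp_force: 0.4
```

```bash
cat >> place.py <<'E'
    def proj(X):
        p=camera_params("scene");c_=np.linalg.inv(p["T"])@np.r_[X,1];K=p["mtx"];return np.round([K[0,2]+K[0,0]*c_[0]/-c_[2],K[1,2]-K[1,1]*c_[1]/-c_[2]],1)
    # pixel rows of cap middle (60 mm) and lower amber (7 mm) for tilts about the edge
    for th in(0,10,23):
        a=np.radians(th);bb=-u*np.sin(a)+[0,0,np.cos(a)];n=u*np.cos(a)+[0,0,np.sin(a)];Ez=E*[1,1,0]+[0,0,.06]
        print(th,[proj(Ez+n*.016+bb*h+n*.012) for h in(.06,.007)])
E
python3 place.py
```

```text
t 36.0 tilt 23.297710121418884 E [0.4607 0.3128 0.0595] u [ 0.984  -0.1784 -0.    ] F [0.079  0.1357 0.663 ] w 0.03222911765954243 0.37109426222741604 [0.4612 0.3125 0.1095]
to touch [-23.6   0.  -12.4] u tool [0.8918 0.0641 0.4479] down tool [-0.448  -0.0135  0.894 ]
[array([381.2, 257.3])] [array([380.9, 265.7]), array([380.2, 275.3])]
[]
0 [array([380.1, 266. ]), array([379. , 281.1])]
10 [array([380.7, 262.7]), array([379.1, 279.4])]
23 [array([381.5, 259.1]), array([379.4, 277.2])]
```

It is pivoting now; the projected tilt is down to about 14°. I'll continue.

Call:
carry_out(motion=[{"x": 1.6,"y": 0.1,"z": 0.8,"twist": 0,"claw": 0.25},{"x": 3.2,"y": 0.2,"z": 1.6,"twist": 0,"claw": 0.25},{"x": 4.8,"y": 0.3,"z": 2.4,"twist": 0,"claw": 0.25},{"x": 6.4,"y": 0.4,"z": 3.2,"twist": 0,"claw": 0.25},{"x": 8,"y": 0.5,"z": 4,"twist": 0,"claw": 0.25},{"x": 9.6,"y": 0.7,"z": 4.8,"twist": 0,"claw": 0.249},{"x": 11.2,"y": 0.8,"z": 5.6,"twist": 0,"claw": 0.248},{"x": 11.2,"y": 0.8,"z": 5.6,"twist": 0,"claw": 0.246}])

```text
t: 36.9
tcp_pos: [0.4737, 0.3101, 0.1095]
tool_rot: [3.126, -0.465, -0.109]
force: [-0.4, 0.9, 1.2]
width: 0.0321
grasp_force: 1.4
```

```bash
python3 place.py
```

```text
t 36.9 tilt 23.30549895550454 E [0.4732 0.3104 0.0595] u [ 0.9838 -0.1791 -0.    ] F [-0.3669  0.865   1.1921] w 0.03209506122643262 1.3924431055784225 [0.4737 0.3101 0.1095]
to touch [-34.9  -0.9 -18.1] u tool [0.8917 0.0642 0.448 ] down tool [-0.4481 -0.0136  0.8939]
[array([380.8, 259.4])] [array([380.5, 267.8])]
[]
0 [array([379.4, 268.5]), array([378.3, 283.7])]
10 [array([380. , 265.2]), array([378.4, 282. ])]
23 [array([380.8, 261.6]), array([378.7, 279.8])]
```

```bash
sed -i 's/(360,190,50,90)/(360,190,50,110)/g' place.py
python3 - <<'E'
from h import *
c=capture("scene");print(blobs(c,(100,150,60),(125,255,255),8,(365,230,40,40))[0],blobs(c,(3,150,40),(18,255,200),3,(365,230,40,65))[0])
# white label
print(blobs(c,(0,0,170),(180,60,255),8,(370,262,20,20))[0])
for r in range(250,292,2):print(r,c[r,381])
E
```

```text
[(array([380.8, 259.3]), array([376, 254,  11,  12, 114], dtype=int32))] [(array([380.5, 267.8]), array([377, 267,   8,   3,  20], dtype=int32)), (array([380.5, 276. ]), array([378, 276,   6,   1,   6], dtype=int32))]
[(array([387.5, 263.5]), array([387, 262,   2,   4,   8], dtype=int32)), (array([380.8, 272.3]), array([377, 271,   8,   4,  21], dtype=int32))]
250 [ 22 130 123]
252 [ 23 128 125]
254 [ 24  94 170]
256 [ 33  93 207]
258 [ 56 152 252]
260 [ 59 156 253]
262 [ 38 105 222]
264 [ 22  63 147]
266 [101  78 107]
268 [115  65  27]
270 [142 111  83]
272 [182 176 162]
274 [179 171 158]
276 [113  70  41]
278 [137 125 117]
280 [146 142 138]
282 [209 205 201]
284 [238 234 231]
286 [235 232 228]
288 [182 182 167]
290 [228 228 209]
```

Run:
```python
from h import *
print("front bottom edge",plane("scene",(380.5,277.2),.06),"cap top disc back edge (row 253.7)",plane("scene",(381,253.7),.13),"pan by scene:")
im=cv2.imread("pics/scene0.png");g=cv2.cvtColor(im,cv2.COLOR_BGR2GRAY)
print("pan col",g[258:300,380]);print("pan row",g[276,352:410])
```

```text
front bottom edge [0.45929149 0.3137317  0.06      ] cap top disc back edge (row 253.7) [0.44096703 0.31154351 0.13      ] pan by scene:
pan col [ 30  36  36  37  43  74 136 211 232 235 233 233 235 233 233 232 232 233
 234 233 232 234 233 232 234 235 234 234 231 196 178 205 224 251 255 254
 250 228 210 207 205 204]
pan row [ 35  36  55 163 253 255 255 255 255 254 247 237 235 234 234 235 234 235
 234 234 233 234 234 234 233 234 234 234 234 233 233 233 233 233 233 233
 233 233 233 234 233 234 234 233 234 233 236 245 254 255 255 255 254 249
 113  37  37  38]
```

It is upright: the cap's top disc is visible, 12 rows tall, and the bottle centre is about (0.45, 0.313). I'll open slowly and look again.

Call:
carry_out(motion=[{"x": 0,"y": 0,"z": 0,"twist": 0,"claw": 0.24},{"x": 0,"y": 0,"z": 0,"twist": 0,"claw": 0.23},{"x": 0,"y": 0,"z": 0,"twist": 0,"claw": 0.21},{"x": 0,"y": 0,"z": 0,"twist": 0,"claw": 0.17},{"x": 0,"y": 0,"z": 0,"twist": 0,"claw": 0.1},{"x": 0,"y": 0,"z": 0,"twist": 0,"claw": 0},{"x": 0,"y": 0,"z": 0,"twist": 0,"claw": -0.1},{"x": 0,"y": 0,"z": 0,"twist": 0,"claw": -0.2}])

```text
t: 37.85
tcp_pos: [0.4735, 0.3102, 0.1095]
tool_rot: [3.126, -0.465, -0.109]
force: [-0.0, -0.1, 0.2]
width: 0.0515
grasp_force: 0.0
```

```bash
cat > chk.py <<'E'
from h import *
c=capture("scene");s=read_state()
b=blobs(c,(100,150,60),(125,255,255),8,(365,225,40,45))[0];print(s["t"],s["tcp_pos"],s["width"],s["grasp_force"],b)
print("label",[x[0] for x in blobs(c,(0,0,150),(180,60,225),6,(374,262,14,18))[0]])
x=b[0][1];print("cap back edge",plane("scene",(b[0][0][0],x[1]-.3),.13))
print([int(c[r,381,0])-int(c[r,381,2]) for r in range(262,286)])
t=capture("top");bt=blobs(t,(100,150,60),(125,255,255),8,(205,205,90,90))[0];print("top",bt,[plane("top",x[0],.13) for x in bt])
E
python3 chk.py
```

```text
37.9 [0.47342485 0.3101751  0.10946676] 0.05148283726407514 0.0 [(array([381. , 256.2]), array([375, 251,  13,  11, 110], dtype=int32))]
label [array([380.4, 270.1]), array([380. , 278.3])]
cap back edge [0.42533056 0.31214415 0.13      ]
[-11, 69, 93, 99, 98, 78, 38, 21, 20, 19, 20, 37, 63, 88, 82, 34, 12, 9, 6, 6, 6, 6, 6, 7]
top [] []
```

It settled upright near the pan centre. Withdrawing now.

Call:
carry_out(motion=[{"x": 0,"y": 0,"z": -5,"twist": 0,"claw": -0.35},{"x": 0,"y": 0,"z": -14,"twist": 0,"claw": -0.4},{"x": 0,"y": 0,"z": -26,"twist": 0,"claw": -0.4},{"x": 0,"y": 0,"z": -40,"twist": 0,"claw": -0.4},{"x": 0,"y": 0,"z": -60,"twist": 0,"claw": -0.4},{"x": 0,"y": 0,"z": -85,"twist": 0,"claw": -0.4},{"x": 0,"y": 0,"z": -110,"twist": 0,"claw": -0.4},{"x": 0,"y": 0,"z": -130,"twist": 0,"claw": -0.4}])

```text
t: 38.75
tcp_pos: [0.4146, 0.319, 0.2275]
tool_rot: [3.128, -0.465, -0.108]
force: [-0.6, -0.3, 0.2]
width: 0.0598
grasp_force: 0.0
```

Call:
carry_out(motion=[{"x": 0,"y": 0,"z": -10,"twist": 0,"claw": -0.4},{"x": -10,"y": 0,"z": -30,"twist": 0,"claw": -0.4},{"x": -20,"y": 0,"z": -50,"twist": 0,"claw": -0.4},{"x": -40,"y": 0,"z": -60,"twist": 0,"claw": -0.4},{"x": -60,"y": 0,"z": -60,"twist": 0,"claw": -0.4},{"x": -60,"y": 0,"z": -60,"twist": 0,"claw": -0.4},{"x": -60,"y": 0,"z": -60,"twist": 0,"claw": -0.4},{"x": -60,"y": 0,"z": -60,"twist": 0,"claw": -0.4}])

```text
t: 39.55
tcp_pos: [0.3366, 0.3278, 0.2528]
tool_rot: [3.126, -0.465, -0.11]
force: [0.7, 0.8, 0.4]
width: 0.0599
grasp_force: 0.0
```

```bash
python3 chk.py
python3 - <<'E'
from h import *
t=capture("top");print("white cap etc",[x[0] for x in blobs(t,(0,170,120),(8,255,255))[0]],[ (x[0],x[1][4]) for x in blobs(t,(100,150,60),(125,255,255),8,(230,140,60,60))[0]])
E
```

```text
39.6 [0.33660563 0.32773591 0.25275208] 0.05989639504787708 0.0 [(array([381.5, 256.8]), array([376, 252,  13,  11, 116], dtype=int32))]
label [array([380. , 272.1])]
cap back edge [0.43048305 0.31338583 0.13      ]
[-115, 5, 80, 92, 97, 94, 66, 32, 22, 21, 20, 21, 41, 77, 84, 50, 18, 11, 6, 6, 6, 7, 7, 6]
top [(array([245.4, 248.3]), array([240, 243,  12,  12, 116], dtype=int32))] [array([0.44327707, 0.31182334, 0.13      ])]
white cap etc [array([327.2, 225.5]), array([411.1, 238.6])] [(array([250.6, 163.5]), np.int32(524))]
```

```bash
python3 -c "
from bench import *
print(close_job())"
```

```text
the job is handed in; nothing more can be done
None
```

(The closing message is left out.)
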